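# Dry-fit a half-lapped cabinet-door frame on the assembly board

### The job

Dry-fit the small half-lapped door frame on the white assembly board, with the bottom of the door towards you: lay the hinge stile in the left-hand bed with its brass hinges outward and the closing stile in the right-hand bed, the wide notches of both at the near end, then drop the wide bottom rail across them into the near notches and the narrow top rail into the far ones. Every joint must be fully home so that the frame lies flat on the board inside the corner blocks; let go of everything, and leave the roll of tape and the sanding block where they lie.

Things in the scene. Friction and masses are not known exactly. Their poses are not given: they have to be found in the camera images.
- assembly_board: Fixed white board 265x210x15 mm. Origin: centre of underside; x to its far end, y left, z up. The frame (210 along x, 150 along y, 24 high) lies centred on the white top inside four dark L-blocks (end legs 18 high, only |y|>45; side legs 11 high, only |x|>70; inner edges eased) and four 8 mm dowels, 11 high, at x -38 and 53, y +-35.5. Play of a stile 1.5 all round.
- hinge_stile_mid (a point): Centre (12 mm up) of a pale wood bar 210x34x24 mm, two 26 mm brass hinges on its face along the +y edge at x -38 and 44 (knuckles 4 out, 2 up). x along it to the top end, y to the hinges. Top notched 12 deep at the ends: 52.5 long at -x, 36.5 at +x. Starts notches up; 0.1 kg. Grasp across 34 at the middle (24 free each way). Seated at (0, 58, 27) mm in the board's frame, axes parallel to it.
- closing_stile_mid (a point): Centre (12 mm up) of a bar like the hinge stile (210x34x24 mm, same end notches: 52.5 long at -x, 36.5 at +x) but with no hinges and one brass-ringed dark hole, 17 mm wide, at x -34 on top. x along it to the top end (narrow notch), z up. Starts notches up; 0.1 kg. Grasp across 34 at the middle. Seated at (0, -58, 27) mm in the board's frame, axes parallel to it.
- top_rail_mid (a point): Centre (12 mm up) of the narrow plain rail 34x150x24 mm; y along it, x across, z up; either way round. Ends cut away below: tongues 37 long, 11.5 thick on top lie on the stiles; the 76 mm middle goes down between them with 3 mm play each end, 2.5 across in the notches. Starts right way up; 0.08 kg. Grasp across 34 at the middle. Seated at (88, 0, 27) mm in the board's frame, axes parallel.
- bottom_rail_mid (a point): Centre (12 mm up) of the wide plain rail 50x150x24 mm; y along it, x across, z up; either way round. Tongues and play as on the top rail. Starts right way up; 0.08 kg. Grasp across 50 at the middle. Seated at (-80, 0, 27) mm in the board's frame, axes parallel to it.
- masking_roll: Bystander: loose roll of masking tape, 96 mm across, 24 mm high; origin under its middle. Leave it alone.
- sanding_block: Bystander: loose cork sanding block, 63x113x34 mm; origin under its middle. Leave it alone.

How it is judged:
By the outcome, as a careful person would: the job done as asked, in the order asked, and still so for the second after the job is handed in, with the robot touching nothing.
It also fails if it takes over 99 s, if anything falls off the work surface, if the arm or the gripper's body presses on something with over 40 N, if the wrist force passes 120 N, or if a joint passes its speed limit or range.

### The arm

A 6-joint arm with a two-finger parallel gripper is mounted at the origin on a cart in front of the work surface, level with it; the furniture and walls round the work are solid. World frame = base frame: x ahead of the robot, y to its left, z up, the work surface at z = 0. Lengths are in m, angles in rad, forces in N, time in s.
With the tool pointing down it reaches from about 0.3 to 0.775 m from the base axis. Payload 14.6 kg.
Tool frame: the origin (TCP) lies on the front face of the gripper's body, between the roots of the fingers; the fingertips stand 97 mm ahead of it and the grasp point (between the pads) lies 78 mm ahead of it; z points along the fingers, x is the direction in which the jaws open and shut, and the axes are right-handed (so a half turn about z gives the same grasp; the last joint's range is limited). The gripper opens to 94 mm and grips with 3 to 60 N. Pads are 16 mm wide; open, the fingers measure 119 mm over their backs; the gripper's body (75 mm by 177 mm) begins 78 mm behind the grasp point.
Start: joints at [-1.257, 0.3, 1.521, -0, 1.321, -0.067], TCP at [0.204, -0.511, 0.303] pointing down, gripper open.
Joint ranges: [-3.03, 3.03], [-0.79, 2.21], [0.23, 2.52], [-1.04, 4.18], [0, 3.07], [-2.55, 2.55]. Speed limits (rad/s): [2.22, 2.22, 2.57, 3.14, 3.14, 3.14].

### API

Orientations are given as [roll, pitch, yaw] about the fixed x, y, z axes, in that order (R = Rz(yaw) Ry(pitch) Rx(roll)).
In Python, from station import sensors, camera, ctrl gives the robot as it stands.
- The arm moves only by the tool move_arm, never from a script. Its argument "rows" is text: rows parted by semicolons, each of 6 numbers parted by spaces: the shift along the tool's x, y, z in mm, then the turn, a rotation vector about the tool's x, y, z in rad. In form: x y z wx wy wz; .... A call has 1 to 20 rows; each row shifts and turns the pose as measured when the row begins, along the tool's axes as they then stand; what a row does not reach is not made up. A row lasts 1/8 s, in which the tool goes at most 62.5 mm and 10.7 degrees, less where a joint would pass 70% of its speed; a pose out of reach is approached as far as the arm can. A call with a gripper value outside its range is refused whole. "grip" is the opening, from -1 (shut) to 1 (fully open), set as the call begins (left out, the last holds). The fingers move at their own pace and stop on an object; "newtons" is the grip in N (left out, the last holds). Time passes only in rows, so rows that do not move let the fingers close. It gives the time, the measured TCP pose, the force and the opening at its end, in the units of the state.
- sensors.get_obs(): the state, without advancing time (a new reading comes with each control period).
- camera(name): name is "scene" or "side" or "wrist"; returns a dict with "color" (400x640x3 uint8, blue, green, red), "z_map" (400x640 float32, m along the optical axis (not along the pixel's ray), 0 where there is no reading), "mtx" (3x3 intrinsics, pixels), "position" and "attitude" of the camera in the world; the wrist camera has in their place "hand_eye" (4x4, takes a point from camera to tool coordinates, whose origin is the TCP and whose axes are the tool frame's). Camera axes: x right, y down, z forward; pixel columns grow to the right and rows downward; lengths in m; the calibration is good to about 2 mm. A picture is of the moment at which its call begins: read the wrist's pose just before it.
- ctrl.hand_in(): hands the job in, once; it reports no verdict.
The state is a dict: "time_s": time; "qpos": joint angles; "joint_vel": joint speeds; "tau": joint torques, N m; "ee_pos": TCP position; "eef_rot": TCP orientation; "force": force on the tool from outside, world axes, zero at the start; "moment": the same for the moment, N m; "grip_width": finger opening in m.
Only numpy, scipy, OpenCV 4.12 (cv2) and the standard library are available. Lean on these libraries where they do the work, as an engineer would, in place of code of your own. Each camera call takes 0.05 s, during which the arm holds its last target.

## Working session

There is one attempt and no reset: what is moved stays moved. The work goes in short steps, Python scripts to look and compute and a tool call to move; the robot and the scene stay as the last step left them, time stands still between calls to the robot, and variables do not carry over. Pictures are saved under pics/ and viewed, and the job is handed in when it is done.

Besides the shell and the picture viewer there is one more tool, called after "Call:" by a JSON object that holds its "fn" and its "kwargs". move_arm: Moves the arm, as the interface text tells. Its arguments: {"type":"object","properties":{"rows":{"type":"string"},"grip":{"type":"number"},"newtons":{"type":"number"}},"required":["rows"]}

```bash
mkdir -p pics; ls; python3 - <<'E'
from station import sensors,camera
import cv2
o=sensors.get_obs();print(o)
for n in("scene","side","wrist"):
    c=camera(n);cv2.imwrite(f"pics/{n}0.png",c["color"])
    print(n,c["mtx"].tolist(),c.get("position"),c.get("attitude"),c.get("hand_eye"))
E
```

```text
pics
{'time_s': 0.0, 'qpos': array([-1.25658093e+00,  3.00452913e-01,  1.52158547e+00, -1.32361343e-05,
        1.32070568e+00, -6.65672154e-02]), 'joint_vel': array([ 0.00152218, -0.00060304, -0.00195693,  0.00117799,  0.00170103,
       -0.00219334]), 'tau': array([ 3.94189692e-04, -5.31797361e+01, -3.52737844e+01,  7.09336298e-02,
        2.42916495e-02, -1.27127155e-04]), 'ee_pos': array([ 0.20436995, -0.51045347,  0.30209439]), 'eef_rot': array([-3.14152886e+00,  1.14971026e-03, -1.19001039e+00]), 'force': array([-0.58489726,  0.40042141,  0.29102378]), 'moment': array([0.0414022 , 0.02111392, 0.01660883]), 'grip_width': 0.09382277043816799}
scene [[391.0395295570771, 0.0, 321.1033397032434], [0.0, 391.0395295570771, 202.73905429028778], [0.0, 0.0, 1.0]] [-0.1420656  -0.76752519  0.58960598] [-2.0728919  -0.0048537  -0.78458137] None
side [[401.4202366098052, 0.0, 315.9024113879949], [0.0, 401.4202366098052, 198.27071885147228], [0.0, 0.0, 1.0]] [0.50582247 0.74762141 0.4384758 ] [-1.99349557e+00 -1.85085479e-03 -3.04654702e+00] None
wrist [[328.8598194817397, 0.0, 313.3790758826437], [0.0, 328.8598194817397, 205.6508971375294], [0.0, 0.0, 1.0]] None None [[ 9.99999832e-01 -4.90683635e-04  3.07409079e-04  2.69977396e-05]
 [ 4.01699478e-04  9.70272551e-01  2.42014493e-01 -7.01174415e-02]
 [-4.17023143e-04 -2.42014328e-01  9.70272586e-01 -8.21544569e-02]
 [ 0.00000000e+00  0.00000000e+00  0.00000000e+00  1.00000000e+00]]
```

View pics/scene0.png

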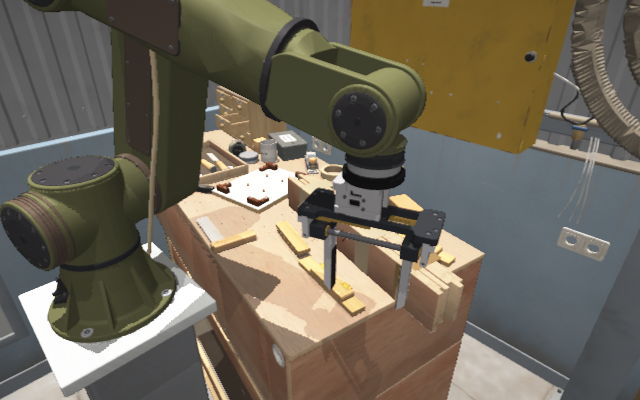

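View pics/side0.png

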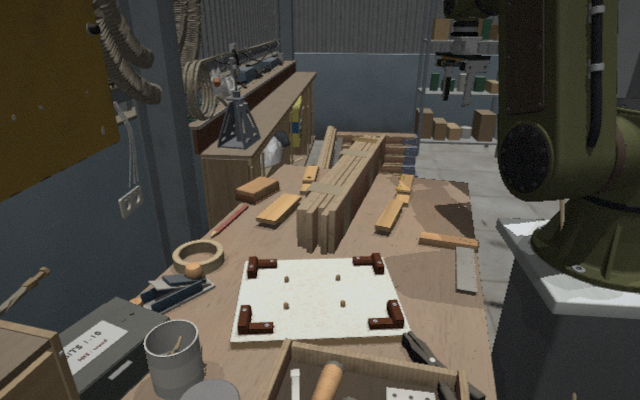

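View pics/wrist0.png

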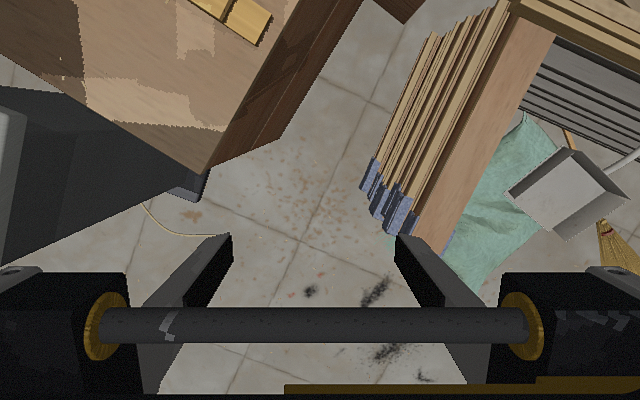

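```bash
cat > h.py <<'E'
import numpy as np,cv2,pickle
from scipy.spatial.transform import Rotation as R
from station import sensors,camera
def grab(n):
    o=sensors.get_obs(); c=dict(camera(n))
    if n=="wrist":
        T=np.eye(4);T[:3,:3]=R.from_euler('xyz',o['eef_rot']).as_matrix();T[:3,3]=o['ee_pos']
        c['T']=T@c['hand_eye']
    else:
        T=np.eye(4);T[:3,:3]=R.from_euler('xyz',c['attitude']).as_matrix();T[:3,3]=c['position'];c['T']=T
    return c
def pts(c):
    v,u=np.mgrid[:400,:640];z=c['z_map'];K=c['mtx']
    p=np.stack([(u-K[0,2])/K[0,0]*z,(v-K[1,2])/K[1,1]*z,z],-1)
    w=p@c['T'][:3,:3].T+c['T'][:3,3]; w[z<=0]=np.nan; return w
def ray(c,u,v,zp):
    K=c['mtx'];d=c['T'][:3,:3]@np.array([(u-K[0,2])/K[0,0],(v-K[1,2])/K[1,1],1]);o=c['T'][:3,3]
    return o+d*(zp-o[2])/d[2]
def proj(c,p):
    q=np.linalg.inv(c['T'])@np.append(p,1);q=c['mtx']@q[:3];return q[:2]/q[2]
def ortho(c,zp,x0,x1,y0,y1,s=1000):
    # image: up = +x, left = +y ; s px per m
    W=int((y1-y0)*s);H=int((x1-x0)*s)
    P=np.array([[0,-1/s,y1],[0,0,0],[0,0,0]],float)
    A=np.array([[0,-1/s,x1],[-1/s,0,y1],[0,0,zp]]) # (u,v,1)->world
    T=np.linalg.inv(c['T']);M=c['mtx']@(T[:3,:3]@A+np.outer(T[:3,3],[0,0,1]))
    return cv2.warpPerspective(c['color'],M,(W,H),flags=cv2.INTER_LINEAR|cv2.WARP_INVERSE_MAP)
E
python3 - <<'E'
from h import *
for n in("scene","side"):
    c=grab(n);pickle.dump(c,open(f"{n}0.pkl","wb"))
    cv2.imwrite(f"pics/{n}_o.png",ortho(c,0.02,0.15,0.85,-0.6,0.5,700))
    w=pts(c)
    # height map picture
    Z=np.zeros((490,770),np.uint8)
    m=np.isfinite(w[...,2])
    x,y,z=w[m].T
    r=((0.85-x)*700).astype(int);q=((0.5-y)*700).astype(int)
    k=(r>=0)&(r<490)&(q>=0)&(q<770)&(z<0.25)&(z>-.02)
    Z[r[k],q[k]]=np.clip((z[k]+.02)*1000,0,255)
    cv2.imwrite(f"pics/{n}_h.png",cv2.applyColorMap(Z,cv2.COLORMAP_JET))
E
python3 - <<'E'
import cv2
a=cv2.imread("pics/side0.png")[150:360,180:500];cv2.imwrite("pics/side_z.png",cv2.resize(a,(800,525),interpolation=cv2.INTER_CUBIC))
a=cv2.imread("pics/scene0.png")[120:330,150:470];cv2.imwrite("pics/scene_z.png",cv2.resize(a,(800,525),interpolation=cv2.INTER_CUBIC))
E
```

```text
(no output)
```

View pics/side_o.png

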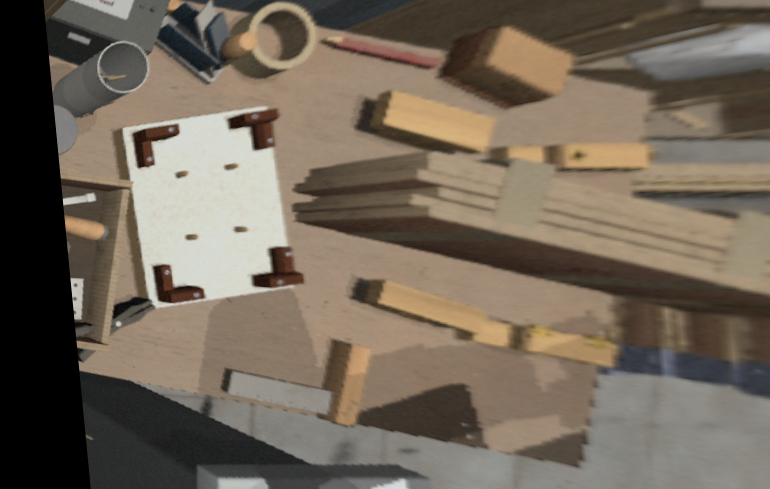

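View pics/scene_o.png

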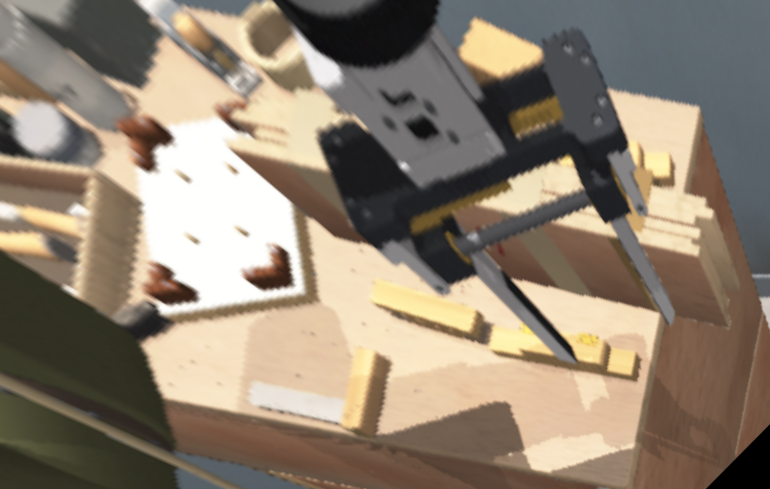

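View pics/side_h.png

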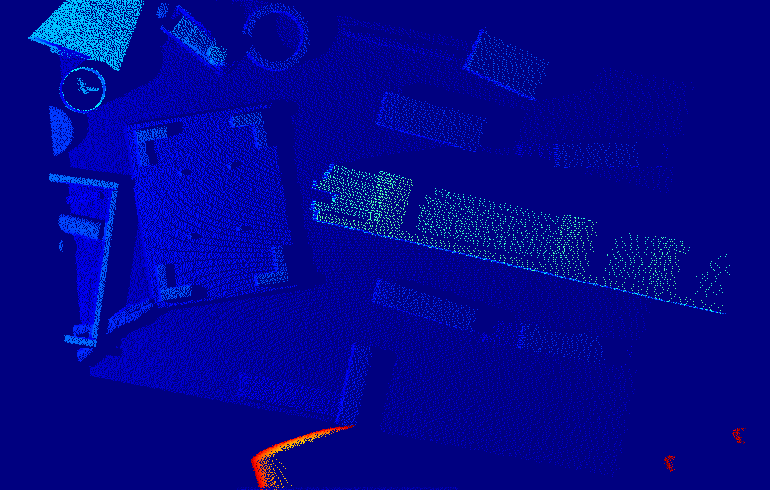

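View pics/side_z.png

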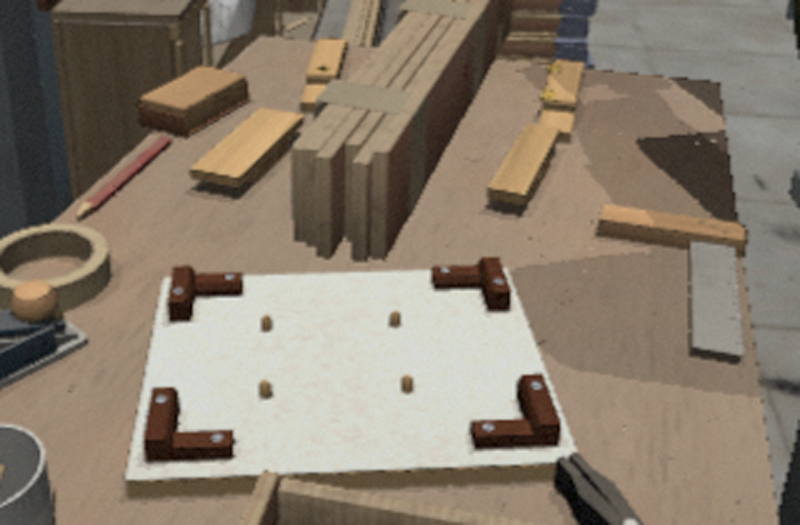

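View pics/scene_z.png

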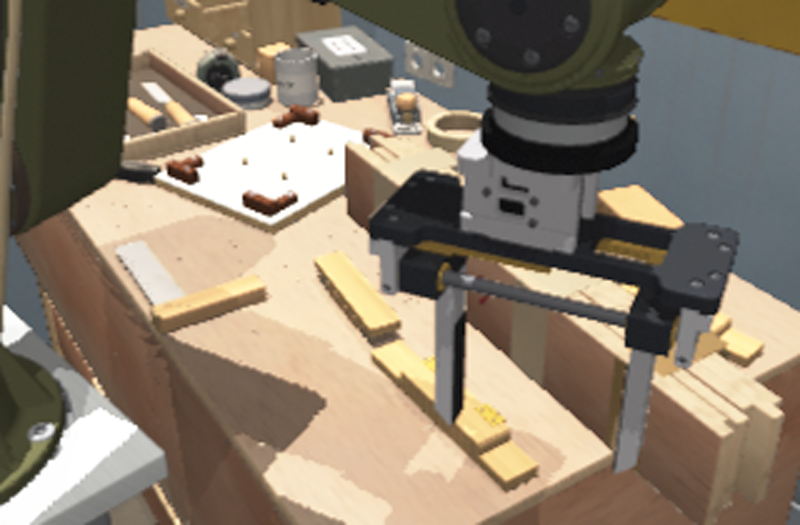

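```bash
python3 - <<'E'
from h import *
A=[pts(pickle.load(open(f"{n}0.pkl","rb"))).reshape(-1,3) for n in("scene","side")]
for n,w in zip(("scene","side"),A):
    w=w[np.isfinite(w[:,0])]
    k=(w[:,0]>.3)&(w[:,0]<.75)&(w[:,1]>-.62)&(w[:,1]<.1)&(w[:,2]>.05)&(w[:,2]<.2)
    s=w[k]; print(n,len(s),np.percentile(s[:,2],[5,50,95]))
    for y in np.arange(-.6,.1,.05):
        q=s[abs(s[:,1]-y)<.015]
        if len(q)>5:print(round(y,2),np.percentile(q[:,0],[1,99]).round(3),np.percentile(q[:,2],[2,50,98]).round(3))
    # table height
    k=(abs(w[:,0]-.4)<.05)&(abs(w[:,1]+.1)<.1);print(np.median(w[k,2]))
E
```

```text
scene 4274 [0.05511796 0.08947114 0.09974637]
-0.55 [0.405 0.484] [0.051 0.077 0.094]
-0.5 [0.404 0.492] [0.053 0.09  0.099]
-0.45 [0.415 0.504] [0.059 0.098 0.101]
-0.4 [0.427 0.467] [0.052 0.087 0.099]
-0.35 [0.438 0.528] [0.052 0.089 0.101]
-0.3 [0.449 0.493] [0.051 0.097 0.1  ]
-0.25 [0.461 0.469] [0.051 0.082 0.096]
-0.2 [0.473 0.476] [0.06  0.067 0.077]
-0.1 [0.575 0.594] [0.085 0.088 0.101]
-0.05 [0.508 0.599] [0.065 0.099 0.102]
0.0 [0.519 0.608] [0.052 0.09  0.1  ]
0.05 [0.53  0.587] [0.052 0.086 0.099]
0.0011362051660427919
side 4210 [0.05615636 0.09034199 0.09988344]
-0.55 [0.458 0.486] [0.087 0.09  0.091]
-0.5 [0.407 0.468] [0.054 0.091 0.099]
-0.45 [0.418 0.511] [0.061 0.098 0.101]
-0.4 [0.43  0.514] [0.053 0.091 0.099]
-0.35 [0.441 0.536] [0.053 0.098 0.101]
-0.3 [0.452 0.542] [0.056 0.092 0.101]
-0.25 [0.464 0.552] [0.055 0.091 0.099]
-0.2 [0.475 0.563] [0.054 0.091 0.099]
-0.15 [0.487 0.575] [0.053 0.091 0.099]
-0.1 [0.498 0.59 ] [0.053 0.091 0.101]
-0.05 [0.509 0.603] [0.057 0.098 0.101]
0.0 [0.521 0.609] [0.054 0.091 0.099]
0.05 [0.533 0.599] [0.051 0.075 0.098]
0.0007875294634258345
```

```bash
cat > plan.py <<'E'
import sys;from h import *
def cur():
    o=sensors.get_obs();return np.array(o['ee_pos']),R.from_euler('xyz',o['eef_rot']),o
def plan(p,yaw,n=None,start=None,roll=np.pi,pitch=0):
    p0,r0,o=cur()
    if start: p0,r0=np.array(start[0]),R.from_euler('xyz',[np.pi,0,start[1]])
    r1=R.from_euler('xyz',[roll,pitch,yaw]);p=np.array(p)
    rv=(r0.inv()*r1).as_rotvec();d=np.linalg.norm(p-p0)
    m=n or int(np.ceil(max(d/.055,np.linalg.norm(rv)/.16,1)))
    rows=[]
    for i in range(m):
        ra=r0*R.from_rotvec(rv*i/m);t=ra.inv().apply((p-p0)/m)*1000
        rows.append(" ".join(f"{a:.1f}" for a in t)+" "+" ".join(f"{a:.3f}" for a in rv/m))
    print(m,"; ".join(rows))
def st():
    p,r,o=cur();print(round(o['time_s'],2),p.round(4),r.as_euler('xyz').round(4),'F',o['force'].round(1),'w',round(o['grip_width'],4),'q',o['qpos'].round(2))
if __name__=="__main__":
    st();a=[float(x) for x in sys.argv[1:]]
    if a:plan(a[:3],a[3],int(a[4]) if len(a)>4 else None)
E
python3 plan.py .44 -.25 .38 -1.57
```

```text
0.25 [ 0.2044 -0.5105  0.3024] [-3.1416e+00  5.0000e-04 -1.1899e+00] F [-0.7 -0.2 -0.1] w 0.0939 q [-1.26  0.3   1.52  0.    1.32 -0.07]
7 -22.0 -45.1 -11.1 0.000 0.000 0.054; -24.5 -43.8 -11.1 0.000 0.000 0.054; -26.8 -42.4 -11.1 0.000 0.000 0.054; -29.1 -40.9 -11.1 0.000 0.000 0.054; -31.2 -39.3 -11.1 0.000 0.000 0.054; -33.3 -37.5 -11.1 0.000 0.000 0.054; -35.3 -35.7 -11.1 0.000 0.000 0.054
```

Call:
{"fn": "move_arm", "kwargs": {"rows": "-22 -45 -11 0 0 0.054; -24.5 -44 -11 0 0 0.054; -27 -42.5 -11 0 0 0.054; -29 -41 -11 0 0 0.054; -31 -39 -11 0 0 0.054; -33 -37.5 -11 0 0 0.054; -35 -36 -11 0 0 0.054; 0 0 0 0 0 0; 0 0 0 0 0 0"}}

```text
time_s: 1.38
ee_pos: [0.4477, -0.2436, 0.3809]
eef_rot: [3.141, 0.002, -1.582]
force: [0.3, -0.5, -0.0]
grip_width: 0.0938
```

```bash
python3 - <<'E'
from plan import *
st()
for n in("wrist","scene"):
    c=grab(n);pickle.dump(c,open(f"{n}1.pkl","wb"));cv2.imwrite(f"pics/{n}1.png",c['color'])
    cv2.imwrite(f"pics/{n}1_o.png",ortho(c,0.024,0.15,0.85,-0.6,0.5,700))
E
```

```text
1.38 [ 0.4477 -0.2436  0.3809] [ 3.1410e+00  2.4000e-03 -1.5816e+00] F [ 0.3 -0.5 -0. ] w 0.0938 q [-0.57  0.16  1.51  0.    1.47  1.01]
```

View pics/wrist1.png

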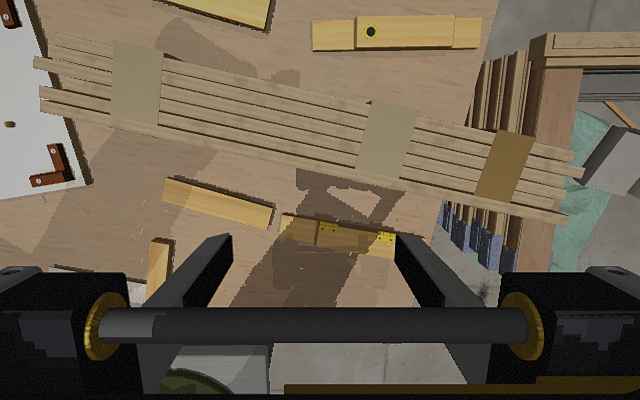

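View pics/wrist1_o.png

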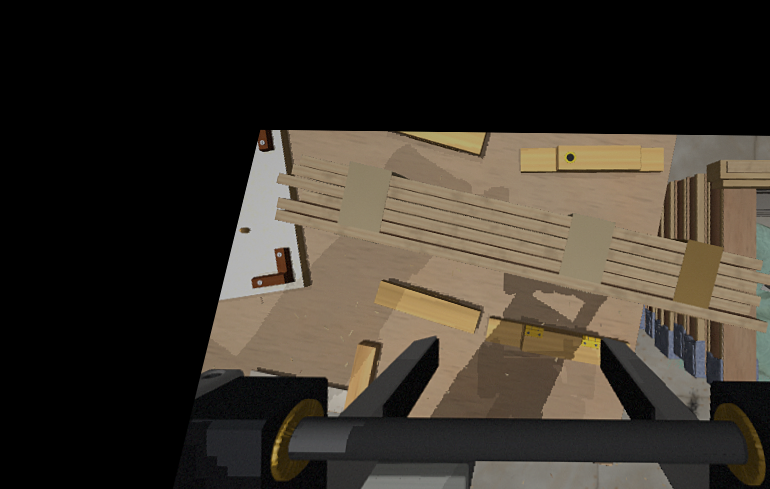

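```bash
python3 - <<'E'
import cv2
a=cv2.imread("pics/wrist1.png")[195:275,265:465];cv2.imwrite("pics/a.png",cv2.resize(a,(800,320),interpolation=cv2.INTER_CUBIC))
a=cv2.imread("pics/scene1.png")[100:340,150:470];cv2.imwrite("pics/b.png",cv2.resize(a,(800,600),interpolation=cv2.INTER_CUBIC))
E
```

```text
(no output)
```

View pics/a.png

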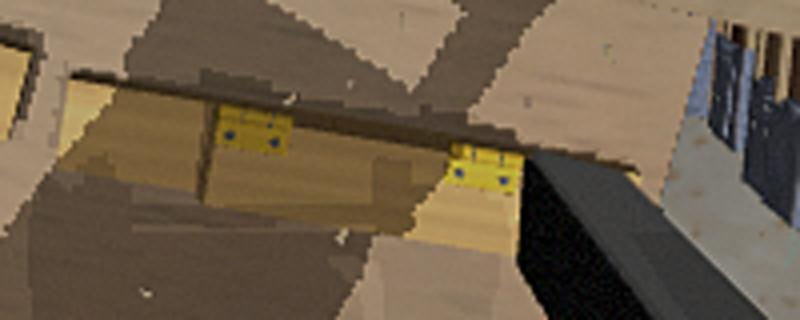

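View pics/b.png

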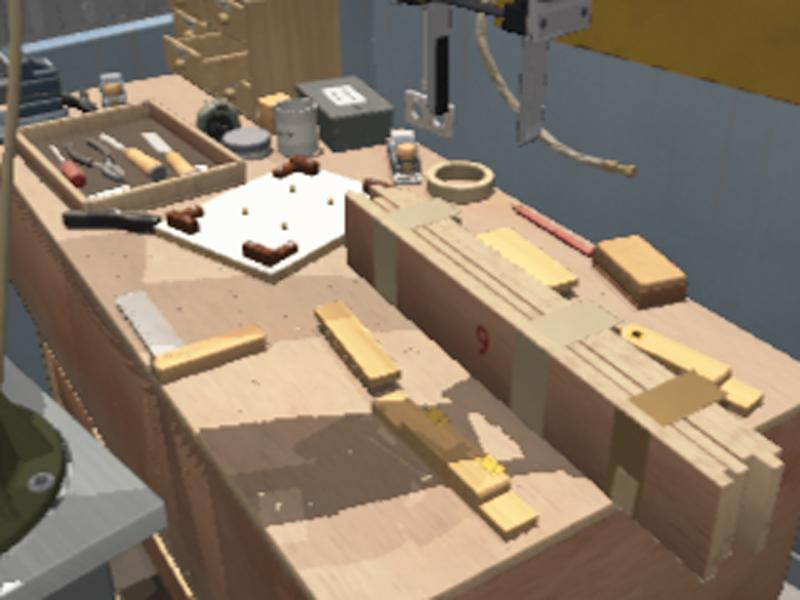

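```bash
python3 - <<'E'
from h import *
w=pickle.load(open("wrist1.pkl","rb"));s=pickle.load(open("scene1.pkl","rb"))
for u,v in [(212,103),(203,203),(300,121),(445,152),(415,238),(522,254)]:
    print(ray(w,265+u/4,195+v/4,.024)[:2].round(4))
print('notch',[ray(w,265+u/4,195+v/4,.012)[:2].round(4) for u,v in [(68,78),(55,170)]])
a=s['color'][245:320,290:380];cv2.imwrite("pics/b.png",cv2.resize(a,(720,600),interpolation=cv2.INTER_CUBIC))
E
```

```text
[ 0.3864 -0.2486]
[ 0.3494 -0.2452]
[ 0.3795 -0.2793]
[ 0.3676 -0.3303]
[ 0.3353 -0.3207]
[ 0.3288 -0.3592]
notch [array([ 0.3926, -0.1976]), array([ 0.3581, -0.1917])]
```

View pics/b.png

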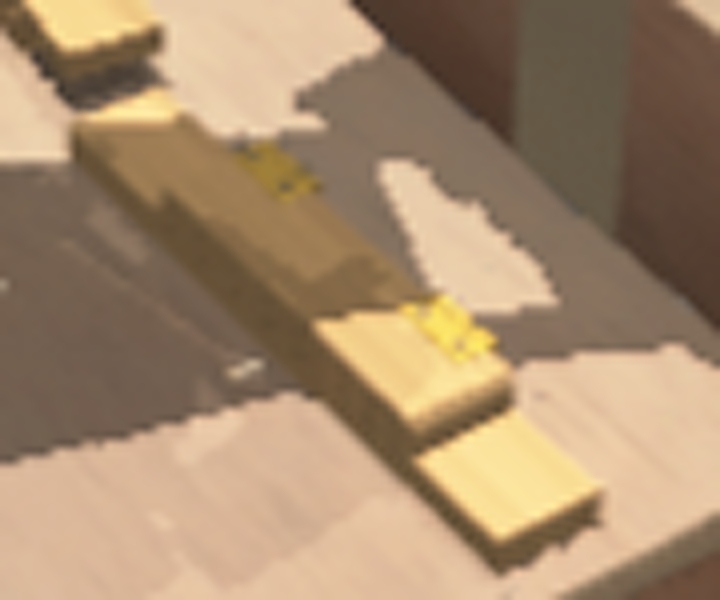

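```bash
python3 - <<'E'
from h import *
s=pickle.load(open("scene1.pkl","rb"))
f=lambda u,v,z:ray(s,290+u/8,245+v/8,z)[:2]
A=f(512,378,.024);B=f(412,434,.024);C=f(497,545,.012);D=f(603,490,.012);E=f(73,128,.012);G=f(172,100,.012);H=f(313,322,.024)
for n,p in zip("ABCDEGH",(A,B,C,D,E,G,H)):print(n,p.round(4))
print(np.linalg.norm(A-B),np.linalg.norm(C-D),np.linalg.norm(C-E))
ax=C-E;th=np.arctan2(ax[1],ax[0]);print('yaw',th)
u=np.array([np.cos(th),np.sin(th)])
print('mid from shoulder',(A+B)/2-u*.0685,'from ends',(C+D+E+G)/4)
w=[.3864,-.2486],[.3494,-.2452];print('wrist',np.mean(w,0)+u*.0525)
E
```

```text
A [ 0.3587 -0.3687]
B [ 0.3241 -0.3644]
C [ 0.3195 -0.3982]
D [ 0.3538 -0.4047]
E [ 0.359  -0.1946]
G [ 0.3899 -0.2054]
H [ 0.3372 -0.3161]
0.03488233414714814 0.034918811820148665 0.20746261186344242
yaw -1.7623152233637347
mid from shoulder [ 0.35442479 -0.29927235] from ends [ 0.35554657 -0.30072055]
wrist [ 0.35790661 -0.2984401 ]
```

```bash
python3 plan.py .356 -.2995 .23 -.19
```

```text
1.48 [ 0.4474 -0.2441  0.381 ] [ 3.1411e+00  2.5000e-03 -1.5829e+00] F [-0.3 -0.3 -1. ] w 0.0943 q [-0.57  0.16  1.51  0.    1.47  1.01]
9 6.3 10.1 16.8 -0.000 0.000 -0.155; 4.7 10.9 16.8 -0.000 0.000 -0.155; 2.9 11.5 16.8 -0.000 0.000 -0.155; 1.1 11.8 16.8 -0.000 0.000 -0.155; -0.7 11.9 16.8 -0.000 0.000 -0.155; -2.5 11.6 16.8 -0.000 0.000 -0.155; -4.3 11.1 16.8 -0.000 0.000 -0.155; -6.0 10.3 16.8 -0.000 0.000 -0.155; -7.5 9.2 16.8 -0.000 0.000 -0.155
```

Call:
{"fn": "move_arm", "kwargs": {"rows": "6 10 17 0 0 -0.155; 5 11 17 0 0 -0.155; 3 11.5 17 0 0 -0.155; 1 12 17 0 0 -0.155; -1 12 17 0 0 -0.155; -2.5 11.5 17 0 0 -0.155; -4 11 17 0 0 -0.155; -6 10 17 0 0 -0.155; -7.5 9 17 0 0 -0.155; 0 0 0 0 0 0; 0 0 0 0 0 0"}}

```text
time_s: 2.85
ee_pos: [0.3461, -0.3094, 0.2223]
eef_rot: [-3.139, 0.002, -0.162]
force: [0.1, 0.7, -0.3]
grip_width: 0.094
```

```bash
python3 - <<'E'
from plan import *
st()
c=grab("wrist");cv2.imwrite("pics/w2.png",c['color']);pickle.dump(c,open("w2.pkl","wb"))
plan([.356,-.2995,.106],-.19)
E
```

```text
2.85 [ 0.3461 -0.3094  0.2223] [-3.1387e+00  2.4000e-03 -1.6210e-01] F [ 0.1  0.7 -0.3] w 0.094 q [-0.81  0.2   1.85  0.    1.1  -0.65]
3 2.8 -3.6 38.8 -0.001 0.001 0.010; 2.7 -3.7 38.8 -0.001 0.001 0.010; 2.7 -3.8 38.8 -0.001 0.001 0.010
```

View pics/w2.png

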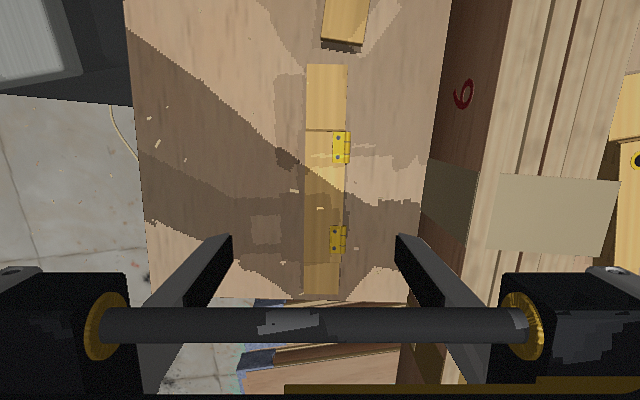

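```bash
python3 - <<'E'
from h import *
c=pickle.load(open("w2.pkl","rb"))
a=c['color'][50:310,270:380];cv2.imwrite("pics/a.png",cv2.resize(a,None,fx=2.3,fy=2.3,interpolation=cv2.INTER_CUBIC))
z=c['z_map']
for u,v,h in[(305,130,.024),(347,132,.024),(304,64,.012),(348,66,.012)]:print(ray(c,u,v,h).round(4))
w=pts(c)
for v in (80,110,150,170,200,215,230,240,250,260,270,280,290):
    k=np.where(w[v,280:370,2]>(.018 if 132<v<252 else .007))[0]+280
    print(v,k.min(),k.max(),w[v,k.min()].round(4),w[v,k.max()].round(4),np.nanmedian(w[v,k,2]).round(4))
E
```

```text
[ 0.3495 -0.2437  0.024 ]
[ 0.3837 -0.251   0.024 ]
[ 0.3573 -0.1912  0.012 ]
[ 0.393  -0.1986  0.012 ]
80 307 346 [ 0.3576 -0.204   0.0127] [ 0.3899 -0.2091  0.0114] 0.0121
110 306 345 [ 0.3528 -0.2276  0.0123] [ 0.3857 -0.233   0.0123] 0.0122
150 305 349 [ 0.3468 -0.2599  0.0247] [ 0.3835 -0.2661  0.0228] 0.0246
170 305 344 [ 0.3438 -0.2768  0.0231] [ 0.3768 -0.2819  0.0249] 0.0243
200 305 342 [ 0.3395 -0.3027  0.0237] [ 0.3714 -0.3075  0.0253] 0.0239
215 304 342 [ 0.3363 -0.3159  0.0241] [ 0.3694 -0.3209  0.0255] 0.0242
230 304 346 [ 0.3339 -0.3299  0.0233] [ 0.3712 -0.3363  0.0223] 0.0245
240 304 345 [ 0.3325 -0.3384  0.0257] [ 0.3688 -0.3445  0.0252] 0.0244
250 304 345 [ 0.3308 -0.3483  0.0243] [ 0.3675 -0.3545  0.0239] 0.0244
260 304 340 [ 0.329  -0.3585  0.0229] [ 0.3617 -0.363   0.0248] 0.0241
270 304 338 [ 0.3263 -0.3726  0.0136] [ 0.3585 -0.3781  0.0131] 0.0123
280 304 338 [ 0.3244 -0.3837  0.0119] [ 0.3569 -0.3894  0.0112] 0.0121
290 304 337 [ 0.3225 -0.3944  0.0115] [ 0.3544 -0.399   0.0127] 0.0123
```

View pics/a.png

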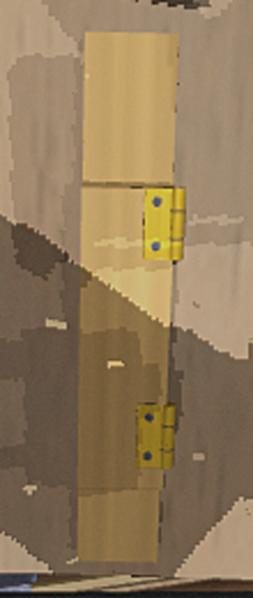

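```bash
python3 plan.py .357 -.299 .106 -.183 4
```

```text
2.9 [ 0.3461 -0.3093  0.2223] [-3.1388e+00  2.4000e-03 -1.6130e-01] F [ 1.3 -0.1 -0.1] w 0.0941 q [-0.81  0.2   1.85  0.    1.1  -0.65]
4 2.3 -2.9 29.1 -0.001 0.001 0.005; 2.3 -2.9 29.1 -0.001 0.001 0.005; 2.3 -3.0 29.1 -0.001 0.001 0.005; 2.2 -3.0 29.1 -0.001 0.001 0.005
```

Call:
{"fn": "move_arm", "kwargs": {"rows": "2.3 -3 29 -0.001 0.001 0.005; 2.3 -3 29 -0.001 0.001 0.005; 2.3 -3 29 -0.001 0.001 0.005; 2 -3 19 0 0 0.005; 0 0 0 0 0 0; 0 0 0 0 0 0"}}

```text
time_s: 3.65
ee_pos: [0.3601, -0.2997, 0.118]
eef_rot: [3.137, -0.007, -0.193]
force: [0.7, -0.4, 1.2]
grip_width: 0.0941
```

```bash
python3 plan.py .357 -.299 .106 -.183
```

```text
3.65 [ 0.3601 -0.2997  0.118 ] [ 3.1368 -0.0075 -0.1928] F [ 0.7 -0.4  1.2] w 0.0941 q [-0.77  0.37  1.91  0.    0.85 -0.58]
1 -3.2 -0.1 12.0 0.005 -0.007 -0.010
```

Call:
{"fn": "move_arm", "kwargs": {"rows": "-3 0 12 0.005 -0.007 -0.01; 0 0 0 0 0 0"}}

```text
time_s: 3.9
ee_pos: [0.3573, -0.2996, 0.1066]
eef_rot: [3.141, -0.002, -0.183]
force: [-0.2, 0.2, -0.5]
grip_width: 0.0941
```

Call:
{"fn": "move_arm", "kwargs": {"rows": "0 0 0 0 0 0; 0 0 0 0 0 0; 0 0 0 0 0 0; 0 0 0 0 0 0; 0 0 0 0 0 0; 0 0 0 0 0 0", "grip": -1, "newtons": 25}}

```text
time_s: 4.65
ee_pos: [0.3575, -0.2999, 0.1072]
eef_rot: [3.14, -0.003, -0.183]
force: [-0.3, 0.5, -0.0]
grip_width: 0.0372
```

```bash
python3 - <<'E'
from plan import *
st()
for n in("side","scene"):
    c=grab(n);pickle.dump(c,open(f"{n}3.pkl","wb"));cv2.imwrite(f"pics/{n}3.png",c['color'])
c=pickle.load(open("side3.pkl","rb"))
a=c['color'][240:360,220:420];cv2.imwrite("pics/board.png",cv2.resize(a,(800,480),interpolation=cv2.INTER_CUBIC))
w=pts(c).reshape(-1,3);k=(abs(w[:,0]-.5)<.1)&(abs(w[:,1]-.22)<.1);print(np.nanmedian(w[k,2]))
E
```

```text
4.65 [ 0.3575 -0.2999  0.1072] [ 3.1402e+00 -2.8000e-03 -1.8310e-01] F [-0.3  0.5 -0. ] w 0.0372 q [-0.78  0.39  1.92  0.    0.83 -0.59]
0.015362261127743804
```

View pics/board.png

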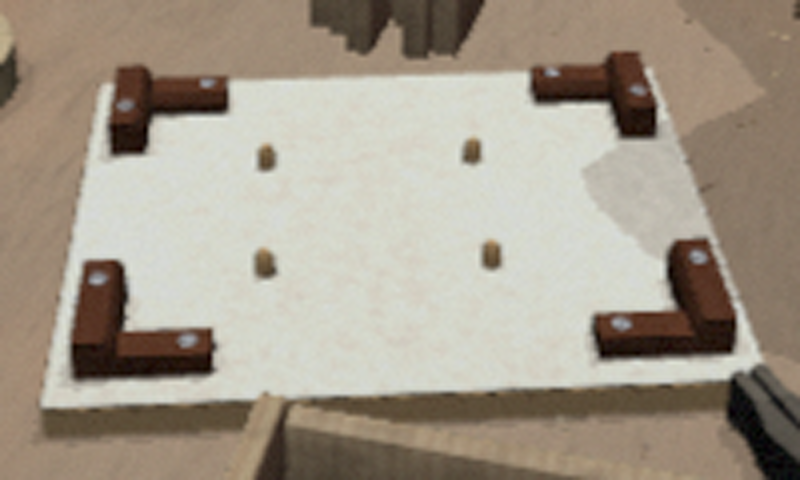

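View pics/scene3.png

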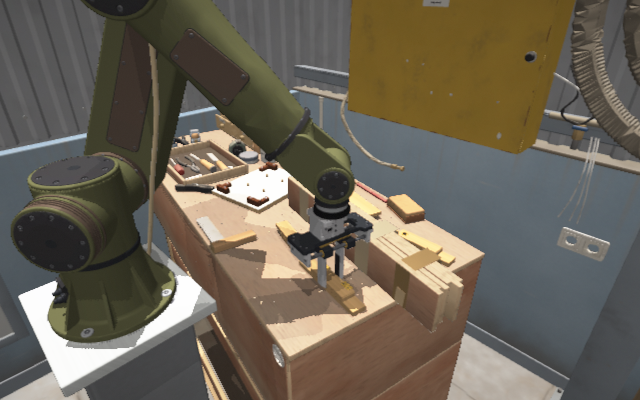

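Call:
{"fn": "move_arm", "kwargs": {"rows": "0 0 0 0 0 0; 0 0 0 0 0 0; 0 0 -15 0 0 0; 0 0 -40 0 0 0; 0 0 -40 0 0 0; 0 0 -40 0 0 0; 0 0 -40 0 0 0; 0 0 0 0 0 0"}}

```text
time_s: 5.75
ee_pos: [0.3563, -0.2989, 0.2923]
eef_rot: [3.139, -0.004, -0.183]
force: [-0.1, 0.2, -1.3]
grip_width: 0.0336
```

```bash
python3 - <<'E'
from plan import *
c=pickle.load(open("side3.pkl","rb"))
g=lambda u,v,z:ray(c,220+u/4,240+v/4,z)[:2]
# board top corners z=.015
P=[g(103,82,.015),g(655,68,.015),g(762,362,.015),g(42,408,.015)] # far-right(-y), near-right, near-left, far-left
print(np.round(P,4)); cen=np.mean(P,0);print('c',cen)
for a,b in((1,0),(2,3)):d=P[b]-P[a];print('xdir',np.arctan2(d[1],d[0]),np.linalg.norm(d))
for a,b in((0,3),(1,2)):d=P[b]-P[a];print('ydir',np.arctan2(d[1],d[0])-np.pi/2,np.linalg.norm(d))
D=[g(265,150,.026),g(471,143,.026),g(491,244,.026),g(263,255,.026)]
print(np.round(D,4),np.linalg.norm(D[0]-D[1]),np.linalg.norm(D[3]-D[0]));m=np.mean(D,0);d=D[0]-D[1]+D[3]-D[2];th=np.arctan2(d[1],d[0]);print(m-.0075*np.array([np.cos(th),np.sin(th)]),th)
st()
plan([.50,.16,.30],.155+np.pi/2)
E
```

```text
[[0.7003 0.1123]
 [0.4369 0.074 ]
 [0.4091 0.2731]
 [0.6684 0.3216]]
c [0.5536916  0.19524036]
xdir 0.14419860840611287 0.26614365366382736
xdir 0.1849712897654311 0.2638035417617688
ydir 0.15112800881776112 0.2117467387345058
ydir 0.138765069893231 0.20099162418766364
[[0.6115 0.1744]
 [0.5226 0.1605]
 [0.5115 0.2285]
 [0.6009 0.2441]] 0.090074887442328 0.07040731125365166
[0.55422961 0.20066176] 0.16363714884227362
5.75 [ 0.3563 -0.2989  0.2923] [ 3.1394 -0.0042 -0.1831] F [-0.1  0.2 -1.3] w 0.0336 q [-0.78  0.12  1.77  0.    1.25 -0.59]
12 4.8 -39.8 -0.7 0.000 -0.000 -0.159; 11.1 -38.5 -0.7 0.000 -0.000 -0.159; 17.0 -36.3 -0.7 0.000 -0.000 -0.159; 22.5 -33.1 -0.7 0.000 -0.000 -0.159; 27.5 -29.1 -0.6 0.000 -0.000 -0.159; 31.8 -24.4 -0.6 0.000 -0.000 -0.159; 35.2 -19.1 -0.6 0.000 -0.000 -0.159; 37.8 -13.2 -0.6 0.000 -0.000 -0.159; 39.4 -7.1 -0.6 0.000 -0.000 -0.159; 40.1 -0.8 -0.6 0.000 -0.000 -0.159; 39.7 5.6 -0.6 0.000 -0.000 -0.159; 38.3 11.8 -0.6 0.000 -0.000 -0.159
```

```bash
python3 plan.py .53 .25 .285 1.728 13
```

```text
5.75 [ 0.3563 -0.2989  0.2923] [ 3.1394 -0.0042 -0.1831] F [-0.1  0.2 -1.3] w 0.0336 q [-0.78  0.12  1.77  0.    1.25 -0.59]
13 5.4 -43.9 0.5 0.000 -0.000 -0.147; 11.8 -42.7 0.5 0.000 -0.000 -0.147; 17.9 -40.5 0.5 0.000 -0.000 -0.147; 23.7 -37.4 0.5 0.000 -0.000 -0.147; 28.9 -33.5 0.6 0.000 -0.000 -0.147; 33.5 -28.9 0.6 0.000 -0.000 -0.147; 37.4 -23.7 0.6 0.000 -0.000 -0.147; 40.5 -18.0 0.6 0.000 -0.000 -0.147; 42.7 -11.9 0.6 0.000 -0.000 -0.147; 43.9 -5.5 0.6 0.000 -0.000 -0.147; 44.3 1.0 0.6 0.000 -0.000 -0.147; 43.6 7.5 0.6 0.000 -0.000 -0.147; 42.1 13.8 0.6 0.000 -0.000 -0.147
```

Call:
{"fn": "move_arm", "kwargs": {"rows": "5 -44 0.5 0 0 -0.147; 12 -43 0.5 0 0 -0.147; 18 -40.5 0.5 0 0 -0.147; 23.5 -37.5 0.5 0 0 -0.147; 29 -33.5 0.5 0 0 -0.147; 33.5 -29 0.5 0 0 -0.147; 37.5 -23.5 0.5 0 0 -0.147; 40.5 -18 0.5 0 0 -0.147; 42.5 -12 0.5 0 0 -0.147; 44 -5.5 0.5 0 0 -0.147; 44 1 0.5 0 0 -0.147; 43.5 7.5 0.5 0 0 -0.147; 42 14 0.5 0 0 -0.147; 0 0 0 0 0 0; 0 0 0 0 0 0"}}

```text
time_s: 7.62
ee_pos: [0.5134, 0.2724, 0.2742]
eef_rot: [-3.128, 0.002, 1.789]
force: [0.4, -0.2, -1.8]
grip_width: 0.0339
```

```bash
python3 - <<'E'
from plan import *
st()
for n in("wrist","side"):
    c=grab(n);cv2.imwrite(f"pics/{n}4.png",c['color']);pickle.dump(c,open(f"{n}4.pkl","wb"))
E
```

```text
7.62 [0.5134 0.2724 0.2742] [-3.1277e+00  1.8000e-03  1.7890e+00] F [ 0.4 -0.2 -1.8] w 0.0339 q [ 0.42  0.4   1.46  0.    1.3  -1.36]
```

View pics/wrist4.png

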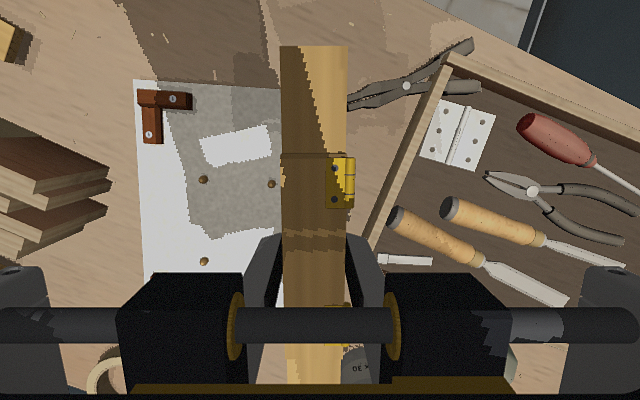

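View pics/side4.png

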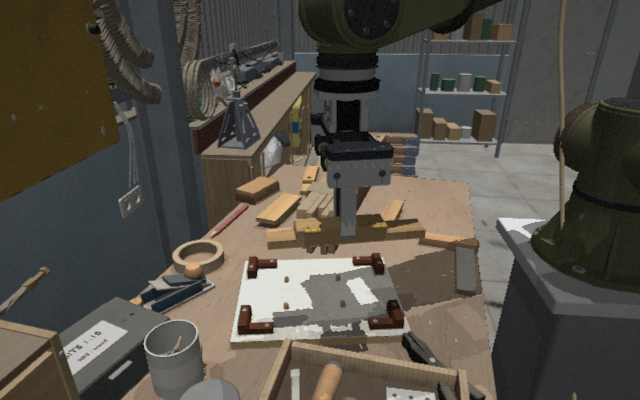

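```bash
python3 - <<'E'
from h import *
c=pickle.load(open("wrist4.pkl","rb"))
a=c['color'][70:275,125:285];cv2.imwrite("pics/a.png",cv2.resize(a,None,fx=2.9,fy=2.9,interpolation=cv2.INTER_CUBIC))
w=pts(c)
zz=w[...,2];m=((zz>.0205)&(zz<.029)).astype(np.uint8);m[:, :130]=0;m[:,282:]=0;m[:70]=0;m[275:]=0
n,l,s,ce=cv2.connectedComponentsWithStats(m)
for i in range(1,n):
    if s[i,4]>8:
        p=w[l==i];print(s[i],ce[i].round(1),np.nanmean(p,0).round(4),p.min(0).round(4),p.max(0).round(4))
np.save("m.npy",m)
E
```

```text
[181  92  11  18  65] [188.1 101.7] [0.4481 0.1333 0.0249] [0.4395 0.1257 0.0206] [0.4565 0.135  0.029 ]
[140 106  22  38 699] [151.2 124.5] [0.4773 0.1009 0.0254] [0.4583 0.0896 0.0205] [0.4963 0.1109 0.029 ]
[199 176   7   8  48] [202.1 179.2] [0.5205 0.1568 0.0239] [0.5173 0.1528 0.0206] [0.5246 0.1598 0.0274]
[268 180   7   8  45] [271. 184.] [0.51   0.2266 0.0241] [0.5064 0.223  0.0216] [0.5136 0.2298 0.027 ]
[200 258   8   8  43] [203.1 261.7] [0.6099 0.1705 0.0238] [0.6069 0.1664 0.0208] [0.6145 0.174  0.0268]
```

View pics/a.png

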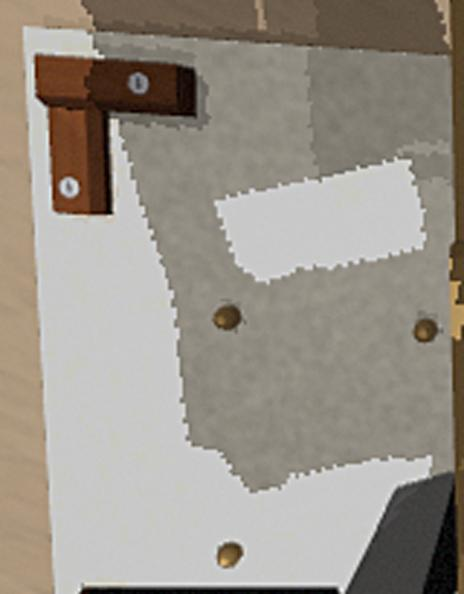

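```bash
python3 - <<'E'
from h import *
c=pickle.load(open("wrist4.pkl","rb"))
K=c['mtx'];v,u=np.mgrid[:400,:640];z=c['z_map']
p=np.stack([(u-K[0,2])/K[0,0]*z,(v-K[1,2])/K[1,1]*z,z],-1)@c['hand_eye'][:3,:3].T+c['hand_eye'][:3,3]
# tool frame: stile rows
for r in (50,60,80,100,120,140,150,165,175,210,225,240,255):
    k=np.where((p[r,:,2]<.125)&(p[r,:,2]>.05)&(abs(p[r,:,0])<.035)&(z[r]>0))[0]
    # cols contiguous
    if len(k): print(r,k.min(),k.max(),p[r,k.min()].round(4),p[r,k.max()].round(4),'mid',((p[r,k.min(),0]+p[r,k.max(),0])/2).round(4), np.median(p[r,k,2]).round(4))
col=p[:,310]
for r in range(40,52):print(r,col[r].round(4))
a=c['color'][30:230,260:370];cv2.imwrite("pics/a.png",cv2.resize(a,None,fx=3,fy=3,interpolation=cv2.INTER_CUBIC))
c=pickle.load(open("side3.pkl","rb"));w=pts(c);zz=w[...,2]
m=((zz>.0205)&(zz<.029)&(abs(w[...,0]-.56)<.07)&(abs(w[...,1]-.2)<.06)).astype(np.uint8)
n,l,s,ce=cv2.connectedComponentsWithStats(m)
for i in range(1,n):
    if s[i,4]>4: q=w[l==i];print(s[i],q.mean(0).round(4),q.min(0).round(4),q.max(0).round(4))
E
```

```text
50 280 347 [-0.0166 -0.1051  0.0943] [ 0.0168 -0.1055  0.0963] mid 0.0001 0.0951
60 280 347 [-0.0167 -0.1005  0.0945] [ 0.0169 -0.1008  0.0962] mid 0.0001 0.095
80 280 346 [-0.0169 -0.0911  0.0939] [ 0.0163 -0.091   0.0937] mid -0.0003 0.0948
100 281 346 [-0.0165 -0.0814  0.0932] [ 0.0167 -0.0815  0.0947] mid 0.0001 0.0949
120 281 345 [-0.0169 -0.0716  0.0945] [ 0.0164 -0.0716  0.0952] mid -0.0002 0.095
140 282 345 [-0.0167 -0.0614  0.0948] [ 0.0167 -0.0613  0.0957] mid 0.0 0.0951
150 282 345 [-0.0168 -0.0561  0.0951] [ 0.0168 -0.0561  0.0952] mid -0.0 0.095
165 280 354 [-0.017  -0.0494  0.0842] [ 0.0202 -0.0497  0.0824] mid 0.0016 0.0828
175 280 354 [-0.0169 -0.0446  0.0823] [ 0.0203 -0.0447  0.0817] mid 0.0017 0.0827
210 281 346 [-0.017  -0.0261  0.0836] [ 0.0169 -0.026   0.0837] mid -0.0 0.0833
225 282 345 [-0.0165 -0.0182  0.0827] [ 0.0165 -0.018   0.0832] mid 0.0 0.0832
240 260 367 [-0.0287 -0.0093  0.0842] [ 0.0286 -0.0093  0.0843] mid -0.0 0.0835
255 253 374 [-0.0287 -0.0092  0.0637] [ 0.0285 -0.0096  0.0629] mid -0.0001 0.0819
40 [-0.0035 -0.1511  0.2778]
41 [-0.0035 -0.1498  0.2764]
42 [-0.0035 -0.1488  0.2759]
43 [-0.0035 -0.1477  0.275 ]
44 [-0.0035 -0.1471  0.2765]
45 [-0.0035 -0.146   0.2756]
46 [-0.0017 -0.107   0.0946]
47 [-0.0017 -0.1065  0.0947]
48 [-0.0017 -0.1062  0.0955]
49 [-0.0017 -0.1057  0.0949]
50 [-0.0017 -0.1052  0.0951]
51 [-0.0017 -0.1049  0.0955]
[336 274   4   5  16] [0.523  0.1588 0.0239] [0.5203 0.1555 0.0211] [0.5258 0.1616 0.0263]
[284 276   5   5  16] [0.6128 0.1726 0.0237] [0.6089 0.1695 0.0213] [0.6162 0.1752 0.0277]
[340 300   5   6  20] [0.5123 0.2293 0.0237] [0.5093 0.2269 0.0207] [0.5158 0.2324 0.0274]
[283 302   5   5  21] [0.6022 0.2429 0.0238] [0.5992 0.2393 0.0205] [0.6057 0.2465 0.0279]
```

View pics/a.png

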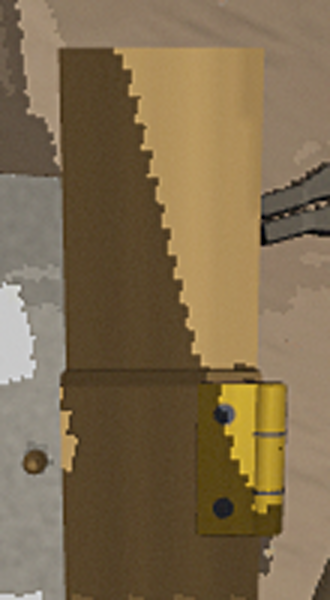

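```bash
python3 plan.py .5459 .2551 .160 1.722 4
```

```text
7.72 [0.5135 0.2721 0.2747] [-3.1284e+00  1.5000e-03  1.7884e+00] F [-0.1  0.1 -1.4] w 0.0339 q [ 0.42  0.4   1.46  0.    1.3  -1.36]
4 -5.9 7.4 28.6 -0.003 0.000 0.017; -5.7 7.4 28.6 -0.003 0.000 0.017; -5.6 7.4 28.6 -0.003 0.000 0.017; -5.5 7.4 28.6 -0.003 0.000 0.017
```

Call:
{"fn": "move_arm", "kwargs": {"rows": "-6 7.5 28.5 -0.003 0 0.017; -5.5 7.5 28.5 -0.003 0 0.017; -5.5 7.5 28.5 -0.003 0 0.017; -5.5 7.5 28.5 -0.003 0 0.016; 0 0 0 0 0 0; 0 0 0 0 0 0"}}

```text
time_s: 8.48
ee_pos: [0.5477, 0.25, 0.1608]
eef_rot: [3.139, 0.001, 1.71]
force: [-0.3, 0.3, -0.5]
grip_width: 0.0337
```

```bash
cat > bd.py <<'E'
from plan import *
if __name__=="__main__":
    st();c=grab("wrist");n=sys.argv[1];cv2.imwrite(f"pics/w{n}.png",c['color']);pickle.dump(c,open(f"w{n}.pkl","wb"))
    w=pts(c);zz=w[...,2];x,y=w[...,0]-.5526,w[...,1]-.1975;cs,sn=np.cos(.151),np.sin(.151)
    bx,by=cs*x+sn*y,cs*y-sn*x
    for dx in(-.038,.053):
        for dy in(-.0355,.0355):
            k=(abs(bx-dx)<.009)&(abs(by-dy)<.009)&(zz>.0205)&(zz<.0285)
            if k.sum()>15:
                q=w[k];print('dowel',dx,dy,k.sum(),q.mean(0).round(4),'size',np.ptp(q,0)[:2].round(4),'err',(bx[k].mean()-dx).round(4),(by[k].mean()-dy).round(4))
E
python3 bd.py 5
```

```text
8.47 [0.5477 0.25   0.1608] [3.1386e+00 1.2000e-03 1.7097e+00] F [-0.3  0.3 -0.5] w 0.0337 q [ 0.37  0.56  1.5  -0.    1.08 -1.34]
dowel -0.038 -0.0355 118 [0.5207 0.157  0.0238] size [0.0077 0.0078] err 0.0004 0.0003
```

View pics/w5.png

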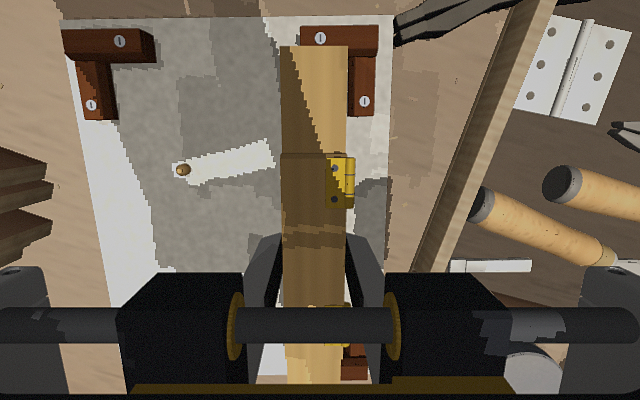

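```bash
python3 - <<'E'
from h import *
c=pickle.load(open("w5.pkl","rb"));w=pts(c);zz=w[...,2];x,y=w[...,0]-.5526,w[...,1]-.1975;cs,sn=np.cos(.151),np.sin(.151)
bx,by=cs*x+sn*y,cs*y-sn*x
hsv=cv2.cvtColor(c['color'],cv2.COLOR_BGR2HSV)
brown=(c['color'][...,2].astype(int)-c['color'][...,0]>25)&(c['color'][...,2]<150)
for nm,sg in(("R",-1),("L",1)):
    k=(zz>.030)&(zz<.036)&(bx<-.09)&(by*sg>.04)&(by*sg<.1);print(nm,'end leg',k.sum(),bx[k].min().round(4),bx[k].max().round(4),by[k].min().round(4),by[k].max().round(4))
    for lo in (-.105,-.095,-.085,-.078):
        k=(zz>.023)&(zz<.029)&(bx>lo)&(bx<lo+.008)&(by*sg>.06)&(by*sg<.1)
        if k.sum(): print('  side leg',lo,k.sum(),by[k].min().round(4),by[k].max().round(4))
    for lo in (.048,.055,.062,.07,.078):
        k=(zz>.030)&(zz<.036)&(by*sg>lo)&(by*sg<lo+.008)&(bx<-.09)&(bx>-.13)
        if k.sum():print('  end leg',lo,k.sum(),bx[k].min().round(4),bx[k].max().round(4))
E
```

```text
R end leg 2280 -0.122 -0.1057 -0.0939 -0.0466
  side leg -0.105 370 -0.0935 -0.0768
  side leg -0.095 368 -0.0938 -0.0771
  side leg -0.085 354 -0.0929 -0.0767
  side leg -0.078 311 -0.0935 -0.0768
  end leg 0.048 397 -0.1217 -0.1062
  end leg 0.055 396 -0.122 -0.1064
  end leg 0.062 382 -0.1217 -0.1063
  end leg 0.07 388 -0.1214 -0.1065
  end leg 0.078 377 -0.1215 -0.1061
L end leg 1865 -0.1222 -0.1062 0.0459 0.0918
  side leg -0.105 348 0.0758 0.0917
  side leg -0.095 318 0.0764 0.0914
  side leg -0.085 323 0.076 0.0918
  side leg -0.078 275 0.0767 0.0919
  end leg 0.048 284 -0.1218 -0.1106
  end leg 0.055 293 -0.1218 -0.1106
  end leg 0.062 291 -0.1217 -0.1105
  end leg 0.07 340 -0.1216 -0.1063
  end leg 0.078 385 -0.1217 -0.1063
```

```bash
python3 plan.py .546 .2548 .140 1.722 1
```

```text
8.53 [0.5476 0.25   0.1608] [3.1386e+00 1.2000e-03 1.7098e+00] F [-0.3  0.6 -2. ] w 0.0337 q [ 0.37  0.56  1.5  -0.    1.08 -1.34]
1 5.0 -1.0 20.8 0.003 0.001 -0.012
```

Call:
{"fn": "move_arm", "kwargs": {"rows": "5 -1 20.5 0.003 0.001 -0.012; 0 0 0 0 0 0; 0 0 0 0 0 0"}}

```text
time_s: 8.9
ee_pos: [0.5458, 0.2557, 0.1406]
eef_rot: [3.14, -0.0, 1.723]
force: [-1.0, -0.0, -1.0]
grip_width: 0.0336
```

```bash
cat > held.py <<'E'
from plan import *
O=np.array([.5527,.1972]);TH=.151
def held(c,o=None,zlo=.05,zhi=.125):
    K=c['mtx'];v,u=np.mgrid[:400,:640];z=c['z_map']
    p=np.stack([(u-K[0,2])/K[0,0]*z,(v-K[1,2])/K[1,1]*z,z],-1)@c['hand_eye'][:3,:3].T+c['hand_eye'][:3,3]
    k=(p[...,2]<zhi)&(p[...,2]>zlo)&(z>0)&(abs(p[...,0])<.02)
    return p,k
def toboard(p):
    d=np.array(p)[:2]-O;return np.array([np.cos(TH)*d[0]+np.sin(TH)*d[1],np.cos(TH)*d[1]-np.sin(TH)*d[0]])
if __name__=="__main__":
    st();c=grab("wrist");n=sys.argv[1];cv2.imwrite(f"pics/w{n}.png",c['color']);pickle.dump(c,open(f"w{n}.pkl","wb"))
    p,k=held(c);q=p[k&(p[...,1]<-.03)];ymin=np.percentile(q[:,1],.5)
    print('held ymin',q[:,1].min().round(4),ymin.round(4))
    for a in np.arange(-.10,-.02,.02):
        s=k&(abs(p[...,1]-a)<.003);x=p[s][:,0];print(a.round(3),x.min().round(4),x.max().round(4),np.median(p[s][:,2]).round(4))
    P,r,o=cur();m=P+r.apply([0,q[:,1].min()+.105,.095])
    print('held mid in board',toboard(m).round(4),'yaw err',(r.as_euler('xyz')[2]-TH-np.pi/2).round(4))
E
python3 held.py 6;python3 plan.py .546 .2548 .125 1.722 1
```

```text
8.9 [0.5458 0.2557 0.1406] [ 3.1396e+00 -4.0000e-04  1.7235e+00] F [-1. -0. -1.] w 0.0336 q [ 0.38  0.59  1.51 -0.    1.04 -1.35]
held ymin -0.1336 -0.1326
-0.1 -0.017 0.0199 0.0951
-0.08 -0.0168 0.0199 0.0951
-0.06 -0.0168 0.0169 0.0951
-0.04 -0.017 0.02 0.0828
held mid in board [-0.0266  0.0588] yaw err 0.0017
8.95 [0.5457 0.2556 0.1404] [ 3.1401e+00 -3.0000e-04  1.7235e+00] F [-0.3  0.6 -2.2] w 0.0336 q [ 0.38  0.59  1.51 -0.    1.04 -1.35]
1 -0.9 0.1 15.4 0.002 -0.000 0.001
```

Call:
{"fn": "move_arm", "kwargs": {"rows": "-0.8 0 7 0.002 0 0.001; 0 0 7 0 0 0; 0 0 0 0 0 0"}}

```text
time_s: 9.32
ee_pos: [0.5459, 0.2548, 0.1256]
eef_rot: [-3.141, -0.0, 1.722]
force: [0.2, 0.6, -0.5]
grip_width: 0.0337
```

```bash
python3 plan.py .546 .2548 .1215 1.722 1; python3 - <<'E'
from h import *
c=grab("wrist");cv2.imwrite("pics/w7.png",c['color'][0:220,200:450].repeat(2,0).repeat(2,1))
E
```

```text
9.32 [0.5459 0.2548 0.1256] [-3.1412e+00 -3.0000e-04  1.7223e+00] F [ 0.2  0.6 -0.5] w 0.0337 q [ 0.38  0.61  1.52  0.    1.02 -1.35]
1 0.0 0.1 4.1 -0.000 -0.000 0.000
```

View pics/w7.png

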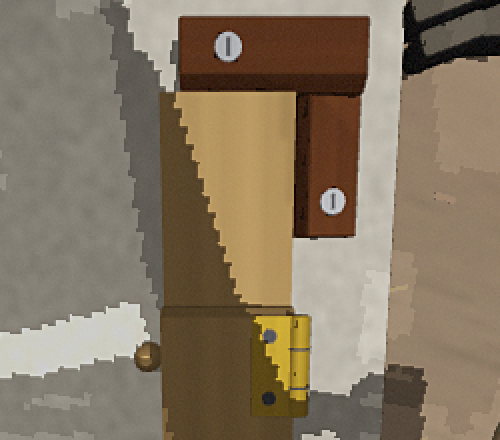

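Call:
{"fn": "move_arm", "kwargs": {"rows": "0 0 3 0 0 0; 0 0 1.5 0 0 0; 0 0 0 0 0 0"}}

```text
time_s: 9.75
ee_pos: [0.5462, 0.2548, 0.1225]
eef_rot: [3.141, -0.001, 1.722]
force: [0.4, 0.4, -1.8]
grip_width: 0.0335
```

Call:
{"fn": "move_arm", "kwargs": {"rows": "0 0 0 0 0 0; 0 0 0 0 0 0; 0 0 0 0 0 0", "grip": 0.2}}

```text
time_s: 10.12
ee_pos: [0.5464, 0.2549, 0.1225]
eef_rot: [3.14, -0.001, 1.722]
force: [-0.2, -0.5, 0.4]
grip_width: 0.0558
```

Call:
{"fn": "move_arm", "kwargs": {"rows": "0 0 -30 0 0 0; 0 0 -50 0 0 0; 0 0 -50 0 0 0; 0 0 -40 0 0 0"}}

```text
time_s: 10.62
ee_pos: [0.5454, 0.2544, 0.294]
eef_rot: [-3.136, 0.001, 1.722]
force: [1.1, -0.5, -0.0]
grip_width: 0.0563
```

```bash
python3 bd.py 8; python3 plan.py .61 -.33 .26 0 13
```

```text
10.62 [0.5454 0.2544 0.294 ] [-3.1364e+00  8.0000e-04  1.7222e+00] F [ 1.1 -0.5 -0. ] w 0.0563 q [ 0.38  0.42  1.37  0.    1.35 -1.35]
dowel -0.038 -0.0355 47 [0.5209 0.1567 0.0238] size [0.0068 0.0073] err 0.0006 -0.0
dowel -0.038 0.0355 45 [0.5102 0.2265 0.0239] size [0.0077 0.0076] err 0.0005 -0.0005
dowel 0.053 -0.0355 36 [0.61   0.1703 0.0241] size [0.0062 0.0073] err -0.0004 -0.0
dowel 0.053 0.0355 40 [0.5994 0.2401 0.0238] size [0.0067 0.0072] err -0.0003 -0.0004
10.68 [0.5463 0.2548 0.2996] [ 3.1398e+00 -8.0000e-04  1.7223e+00] F [1.2 1.1 5. ] w 0.0565 q [ 0.38  0.42  1.37  0.    1.35 -1.35]
13 -45.2 -1.9 3.0 0.000 -0.000 0.132; -45.1 4.0 3.0 0.000 -0.000 0.132; -44.1 10.0 3.0 0.000 -0.000 0.132; -42.4 15.7 3.0 0.000 -0.000 0.132; -40.0 21.2 3.0 0.000 -0.000 0.132; -36.8 26.3 3.0 0.000 -0.000 0.132; -33.1 30.9 3.0 0.000 -0.000 0.132; -28.7 35.0 3.0 0.000 -0.000 0.132; -23.8 38.5 3.0 0.000 -0.000 0.132; -18.5 41.3 3.1 0.000 -0.000 0.132; -12.9 43.4 3.1 0.000 -0.000 0.132; -7.1 44.7 3.1 0.000 -0.000 0.132; -1.1 45.2 3.0 0.000 -0.000 0.132
```

View pics/w8.png

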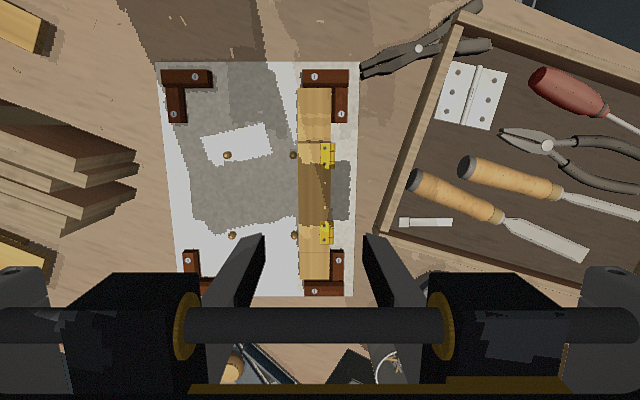

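Call:
{"fn": "move_arm", "kwargs": {"rows": "-45 -2 3 0 0 0.132; -45 4 3 0 0 0.132; -44 10 3 0 0 0.132; -42.5 15.5 3 0 0 0.132; -40 21 3 0 0 0.132; -37 26 3 0 0 0.132; -33 31 3 0 0 0.132; -28.5 35 3 0 0 0.132; -24 38.5 3 0 0 0.132; -18.5 41 3 0 0 0.132; -13 43 3 0 0 0.132; -7 44.5 3 0 0 0.132; -1 45 3 0 0 0.12; 0 0 0 0 0 0; 0 0 0 0 0 0", "grip": 1}}

```text
time_s: 12.55
ee_pos: [0.5975, -0.3478, 0.2564]
eef_rot: [-3.138, -0.005, -0.036]
force: [0.3, -0.8, 0.1]
grip_width: 0.0939
```

```bash
python3 bd.py 9; python3 - <<'E'
from h import *
c=pickle.load(open("w8.pkl","rb"));w=pts(c);zz=w[...,2];x,y=w[...,0]-.5527,w[...,1]-.1972;cs,sn=np.cos(.151),np.sin(.151)
bx,by=cs*x+sn*y,cs*y-sn*x
for a in(-.1,-.08,-.06,-.04,-.02,0,.02,.04,.06,.08):
    k=(abs(bx-a)<.004)&(by>.035)&(by<.078)&(zz>(.022 if a<-.053 or a>.069 else .034))
    print(a,by[k].min().round(4),by[k].max().round(4),np.median(zz[k]).round(4))
E
```

```text
12.55 [ 0.5975 -0.3478  0.2564] [-3.1382 -0.0048 -0.0363] F [ 0.3 -0.8  0.1] w 0.0939 q [-0.58  0.66  1.11  0.01  1.37 -0.55]
-0.1 0.0417 0.0774 0.027
-0.08 0.0415 0.0776 0.027
-0.06 0.0413 0.0746 0.0271
-0.04 0.0416 0.0772 0.0394
-0.02 0.035 0.078 0.3207
0 0.0412 0.0748 0.0391
0.02 0.041 0.075 0.0391
0.04 0.0418 0.0773 0.0394
0.06 0.0416 0.0775 0.039
0.08 0.042 0.0776 0.027
```

View pics/w9.png

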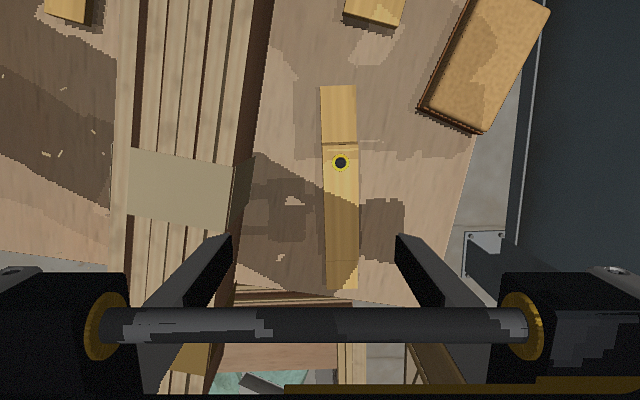

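```bash
cat > bar.py <<'E'
from plan import *
def bar(c,box,zt,wd):  # min-area rect of points above height within world box
    w=pts(c);z=w[...,2]
    k=(w[...,0]>box[0])&(w[...,0]<box[1])&(w[...,1]>box[2])&(w[...,1]<box[3])&(z>zt[0])&(z<zt[1])
    n,l,s,ce=cv2.connectedComponentsWithStats(k.astype(np.uint8))
    i=1+np.argmax(s[1:,4]);q=w[l==i]
    r=cv2.minAreaRect((q[:,:2]*1000).astype(np.float32));print('pts',len(q),'z',np.median(q[:,2]).round(4),'rect',np.round(r[0],1),np.round(r[1],1),round(r[2],2),'box px',s[i])
    return q
if __name__=="__main__":
    c=pickle.load(open(sys.argv[1],"rb"));a=[float(x) for x in sys.argv[2:]]
    bar(c,a[:4],a[4:6],0)
E
python3 bar.py w9.pkl .55 .72 -.48 -.2 .008 .03; python3 bar.py w9.pkl .55 .72 -.48 -.2 .018 .03;python3 bar.py w9.pkl .55 .72 -.30 -.2 .008 .0175
```

```text
pts 7064 z 0.0234 rect [ 625.8 -347.9] [ 34.1 210.4] 0.12 box px [ 320   85   39  205 7064]
pts 4105 z 0.0242 rect [ 625.8 -355.9] [ 34.1 121.3] 0.14 box px [ 322  142   37  119 4105]
pts 2029 z 0.0121 rect [ 625.6 -269.1] [34.1 52.6] 0.15 box px [ 320   85   37   58 2029]
```

```bash
python3 plan.py .6258 -.3479 .113 0.002 4
```

```text
12.6 [ 0.5975 -0.3477  0.2564] [-3.1382 -0.0046 -0.0361] F [-0.5 -0.6 -0.1] w 0.0941 q [-0.58  0.66  1.11  0.01  1.37 -0.55]
4 6.9 -0.1 35.9 -0.001 -0.001 -0.010; 6.9 -0.0 35.9 -0.001 -0.001 -0.010; 7.0 -0.0 35.9 -0.001 -0.001 -0.010; 7.0 0.0 35.9 -0.001 -0.001 -0.010
```

Call:
{"fn": "move_arm", "kwargs": {"rows": "14 0 10 -0.001 -0.001 -0.01; 14 0 34 -0.001 -0.001 -0.01; 0 0 50 -0.001 -0.001 -0.01; 0 0 46 0 0 -0.008; 0 0 0 0 0 0; 0 0 0 0 0 0"}}

```text
time_s: 13.35
ee_pos: [0.6323, -0.3429, 0.114]
eef_rot: [3.14, -0.005, 0.014]
force: [0.6, 0.3, 0.3]
grip_width: 0.0944
```

```bash
python3 plan.py .6258 -.3479 .107 0.002 1
```

```text
13.35 [ 0.6323 -0.3429  0.114 ] [ 3.1397 -0.0051  0.0144] F [0.6 0.3 0.3] w 0.0944 q [-0.55  0.86  1.11  0.    1.17 -0.56]
1 -6.6 4.9 7.0 0.002 -0.005 0.012
```

Call:
{"fn": "move_arm", "kwargs": {"rows": "-6.5 5 7 0.002 -0.005 0.012; 0 0 0 0 0 0"}}

```text
time_s: 13.6
ee_pos: [0.6264, -0.3486, 0.11]
eef_rot: [3.14, -0.003, 0.002]
force: [0.5, 0.8, 0.7]
grip_width: 0.0939
```

Call:
{"fn": "move_arm", "kwargs": {"rows": "0 0 0 0 0 0; 0 0 0 0 0 0; 0 0 0 0 0 0; 0 0 0 0 0 0; 0 0 0 0 0 0; 0 0 0 0 0 0; 0 0 0 0 0 0; 0 0 0 0 0 0", "grip": -1}}

```text
time_s: 14.6
ee_pos: [0.6268, -0.3491, 0.1119]
eef_rot: [3.138, -0.006, 0.002]
force: [-0.3, 0.6, 0.0]
grip_width: 0.0336
```

Call:
{"fn": "move_arm", "kwargs": {"rows": "0 0 -15 0 0 0; 0 0 -40 0 0 0; 0 0 -45 0 0 0; 0 0 -45 0 0 0; 0 0 -40 0 0 0; 0 0 0 0 0 0"}}

```text
time_s: 15.35
ee_pos: [0.6253, -0.3481, 0.3078]
eef_rot: [3.137, -0.008, 0.002]
force: [0.1, -1.3, -2.1]
grip_width: 0.0338
```

```bash
python3 - <<'E'
from plan import *
O=np.array([.5527,.1972]);t=.151
m=O+np.array([[np.cos(t),-np.sin(t)],[np.sin(t),np.cos(t)]])@[0,-.058];print(m)
st();plan([.52,.16,.29],1.722,12)
E
```

```text
[0.56142476 0.13985997]
15.35 [ 0.6253 -0.3481  0.3078] [ 3.1371e+00 -7.7000e-03  1.7000e-03] F [ 0.1 -1.3 -2.1] w 0.0338 q [-0.56  0.69  0.94  0.    1.5  -0.56]
12 -8.7 -42.4 1.2 0.001 -0.000 -0.143; -2.6 -43.2 1.3 0.001 -0.000 -0.143; 3.6 -43.1 1.3 0.001 -0.000 -0.143; 9.7 -42.1 1.3 0.001 -0.000 -0.143; 15.7 -40.3 1.4 0.001 -0.000 -0.143; 21.3 -37.7 1.4 0.001 -0.000 -0.143; 26.4 -34.2 1.4 0.001 -0.000 -0.143; 31.0 -30.1 1.4 0.001 -0.000 -0.143; 35.0 -25.4 1.5 0.001 -0.000 -0.143; 38.3 -20.1 1.5 0.001 -0.000 -0.143; 40.8 -14.4 1.5 0.001 -0.000 -0.143; 42.4 -8.4 1.5 0.001 -0.000 -0.143
```

Call:
{"fn": "move_arm", "kwargs": {"rows": "-9 -42.5 1 0 0 -0.143; -2.5 -43 1 0 0 -0.143; 3.5 -43 1 0 0 -0.143; 9.5 -42 1 0 0 -0.143; 15.5 -40 1 0 0 -0.143; 21 -37.5 1 0 0 -0.143; 26.5 -34 1 0 0 -0.143; 31 -30 1 0 0 -0.143; 35 -25.5 1 0 0 -0.143; 38 -20 1 0 0 -0.143; 41 -14.5 1 0 0 -0.14; 42 -8.5 1 0 0 -0.11; 0 0 0 0 0 0; 0 0 0 0 0 0"}}

```text
time_s: 17.1
ee_pos: [0.499, 0.1716, 0.2838]
eef_rot: [-3.135, 0.002, 1.737]
force: [-0.1, 1.0, -1.3]
grip_width: 0.0334
```

```bash
python3 held.py 10; python3 plan.py .563 .14 .160 1.722 4
```

```text
17.1 [0.499  0.1716 0.2838] [-3.1351e+00  1.6000e-03  1.7365e+00] F [-0.1  1.  -1.3] w 0.0334 q [ 0.26  0.27  1.61 -0.    1.27 -1.47]
held ymin -0.1064 -0.106
-0.1 -0.0169 0.0168 0.0995
-0.08 -0.0167 0.0168 0.0995
-0.06 -0.0171 0.0167 0.0995
-0.04 -0.0172 0.017 0.0874
held mid in board [-0.0589 -0.0176] yaw err 0.0144
17.15 [0.499  0.1714 0.2838] [-3.1351e+00  1.5000e-03  1.7362e+00] F [-1.8  1.  -0.6] w 0.0334 q [ 0.26  0.27  1.61 -0.    1.27 -1.47]
4 -10.3 14.7 30.9 -0.002 0.000 0.004; -10.3 14.7 30.9 -0.002 0.000 0.004; -10.3 14.7 30.9 -0.002 0.000 0.004; -10.2 14.6 30.9 -0.002 0.000 0.004
```

View pics/w10.png

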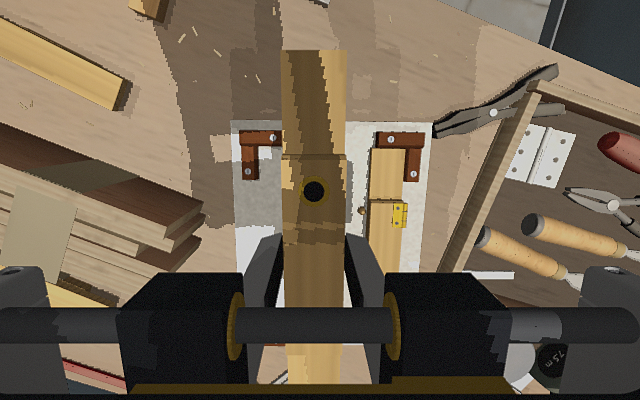

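Call:
{"fn": "move_arm", "kwargs": {"rows": "-10.5 14.5 31 -0.002 0 0.004; -10.5 14.5 31 -0.002 0 0.004; -10 14.5 31 -0.002 0 0.003; -10 14 27 -0.002 0 0.003; 0 0 0 0 0 0; 0 0 0 0 0 0"}}

```text
time_s: 17.9
ee_pos: [0.5648, 0.1332, 0.1614]
eef_rot: [3.138, 0.001, 1.711]
force: [-0.1, 0.7, -1.3]
grip_width: 0.0337
```

```bash
python3 plan.py .563 .1401 .144 1.722 1
```

```text
17.9 [0.5648 0.1332 0.1614] [3.1384e+00 1.5000e-03 1.7106e+00] F [-0.1  0.7 -1.3] w 0.0337 q [ 0.17  0.52  1.57 -0.    1.05 -1.54]
1 7.1 -0.9 17.4 0.003 0.002 -0.011
```

Call:
{"fn": "move_arm", "kwargs": {"rows": "7 -1 17.5 0.003 0.002 -0.011; 0 0 0 0 0 0; 0 0 0 0 0 0"}}

```text
time_s: 18.27
ee_pos: [0.5625, 0.1412, 0.1449]
eef_rot: [3.139, -0.001, 1.723]
force: [1.4, 0.5, -1.6]
grip_width: 0.0339
```

```bash
python3 plan.py .563 .1401 .132 1.722 1; python3 - <<'E'
from h import *
c=grab("wrist");cv2.imwrite("pics/w11.png",c['color'][0:220,200:450].repeat(2,0).repeat(2,1))
E
```

```text
18.27 [0.5625 0.1412 0.1449] [ 3.1389e+00 -8.0000e-04  1.7230e+00] F [ 1.4  0.5 -1.6] w 0.0339 q [ 0.18  0.54  1.58  0.    1.02 -1.54]
1 -1.1 0.3 12.9 0.003 -0.001 0.001
```

View pics/w11.png

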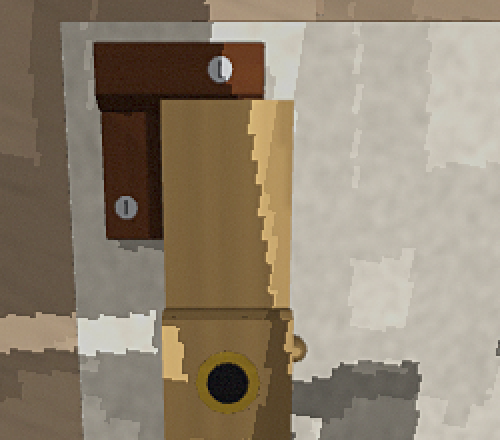

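Call:
{"fn": "move_arm", "kwargs": {"rows": "-1 0.3 7 0.002 0 0.001; 0 0 7 0 0 0; 0 0 0 0 0 0"}}

```text
time_s: 18.7
ee_pos: [0.5629, 0.1401, 0.13]
eef_rot: [3.141, -0.001, 1.722]
force: [-0.2, -0.4, -1.3]
grip_width: 0.0335
```

```bash
python3 plan.py .563 .1401 .1265 1.722 1
```

```text
18.7 [0.5629 0.1401 0.13  ] [ 3.1409e+00 -8.0000e-04  1.7219e+00] F [-0.2 -0.4 -1.3] w 0.0335 q [ 0.18  0.56  1.58  0.    1.   -1.54]
1 -0.1 0.1 3.5 0.001 -0.001 -0.000
```

Call:
{"fn": "move_arm", "kwargs": {"rows": "0 0 3 0.001 0 0; 0 0 1 0 0 0; 0 0 0 0 0 0"}}

```text
time_s: 19.08
ee_pos: [0.5632, 0.1401, 0.127]
eef_rot: [3.141, -0.001, 1.722]
force: [0.7, -1.5, -1.5]
grip_width: 0.0335
```

Call:
{"fn": "move_arm", "kwargs": {"rows": "0 0 0 0 0 0; 0 0 0 0 0 0; 0 0 0 0 0 0", "grip": 0.2}}

```text
time_s: 19.45
ee_pos: [0.5633, 0.1401, 0.1269]
eef_rot: [3.141, -0.001, 1.722]
force: [1.0, -0.1, 0.4]
grip_width: 0.0555
```

Call:
{"fn": "move_arm", "kwargs": {"rows": "0 0 -30 0 0 0; 0 0 -50 0 0 0; 0 0 -50 0 0 0; 0 0 -40 0 0 0; 0 0 0 0 0 0"}}

```text
time_s: 20.08
ee_pos: [0.563, 0.1399, 0.3015]
eef_rot: [-3.141, -0.001, 1.722]
force: [0.3, -0.3, -0.4]
grip_width: 0.0566
```

```bash
cat > frame.py <<'E'
from held import *
def frame(c):
    w=pts(c);zz=w[...,2];d=w[...,:2]-O
    bx=np.cos(TH)*d[...,0]+np.sin(TH)*d[...,1];by=np.cos(TH)*d[...,1]-np.sin(TH)*d[...,0];return bx,by,zz
def stiles(c):
    bx,by,zz=frame(c)
    for sg in(1,-1):
      for a in(-.1,-.08,-.06,-.045,-.02,0,.02,.04,.06,.08,.095):
        k=(abs(bx-a)<.004)&(by*sg>.038)&(by*sg<.078)&(zz<.06)&(zz>(.022 if a<-.053 or a>.069 else .034))
        if k.sum()>10:print(sg,a,k.sum(),by[k].min().round(4),by[k].max().round(4),np.median(zz[k]).round(4))
if __name__=="__main__":
    st();c=grab("wrist");n=sys.argv[1];cv2.imwrite(f"pics/w{n}.png",c['color']);pickle.dump(c,open(f"w{n}.pkl","wb"));stiles(c)
E
python3 frame.py 12
```

```text
20.07 [0.563  0.1399 0.3015] [-3.1408e+00 -7.0000e-04  1.7218e+00] F [ 0.3 -0.3 -0.4] w 0.0566 q [ 0.18  0.37  1.43  0.    1.34 -1.54]
1 -0.1 305 0.0407 0.0779 0.027
1 -0.08 284 0.0408 0.078 0.0269
1 -0.06 268 0.0407 0.075 0.0271
1 -0.045 286 0.0407 0.0776 0.0392
1 -0.02 239 0.0407 0.0748 0.0389
1 0 250 0.0406 0.0748 0.0389
1 0.02 231 0.0409 0.0749 0.0391
1 0.04 251 0.0404 0.0778 0.0394
1 0.06 214 0.0407 0.0777 0.039
1 0.08 192 0.0408 0.078 0.0269
1 0.095 133 0.0492 0.0778 0.027
-1 -0.1 294 -0.0773 -0.041 0.0271
-1 -0.08 257 -0.0776 -0.0417 0.0271
-1 -0.06 254 -0.0745 -0.0416 0.0271
-1 -0.045 230 -0.0741 -0.0411 0.039
-1 -0.02 223 -0.0744 -0.0417 0.0391
-1 0 237 -0.0746 -0.0415 0.0391
-1 0.02 225 -0.0749 -0.0412 0.0391
-1 0.04 214 -0.075 -0.041 0.0391
-1 0.06 200 -0.0742 -0.0419 0.0391
-1 0.08 192 -0.0775 -0.0411 0.0271
-1 0.095 182 -0.0777 -0.041 0.0272
```

View pics/w12.png

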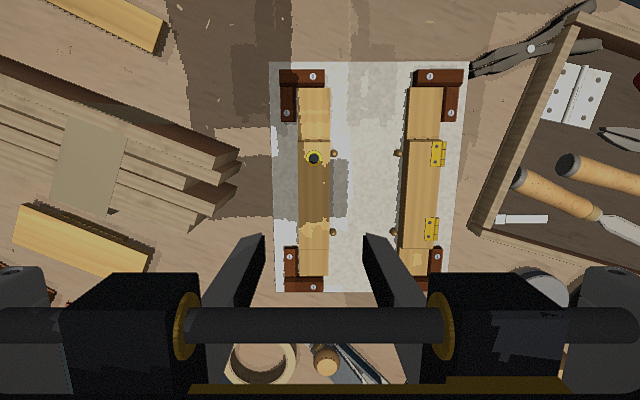

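```bash
python3 plan.py .655 -.10 .27 -.2 13
```

```text
20.12 [0.5626 0.1398 0.2995] [-3.1378e+00 -6.0000e-04  1.7218e+00] F [ 0.2 -0.1 -0.1] w 0.0565 q [ 0.18  0.37  1.44  0.    1.34 -1.54]
13 -19.3 4.3 2.2 -0.000 0.000 0.148; -18.5 7.1 2.2 -0.000 0.000 0.148; -17.2 9.7 2.2 -0.000 0.000 0.148; -15.6 12.1 2.2 -0.000 0.000 0.148; -13.7 14.3 2.2 -0.000 0.000 0.148; -11.4 16.2 2.2 -0.000 0.000 0.148; -8.9 17.7 2.2 -0.000 0.000 0.148; -6.2 18.8 2.2 -0.000 0.000 0.148; -3.4 19.5 2.2 -0.000 0.000 0.148; -0.5 19.8 2.2 -0.000 0.000 0.148; 2.5 19.6 2.3 -0.000 0.000 0.148; 5.3 19.0 2.3 -0.000 0.000 0.148; 8.1 18.1 2.3 -0.000 0.000 0.148
```

Call:
{"fn": "move_arm", "kwargs": {"rows": "-19.5 4.5 2 0 0 0.148; -18.5 7 2 0 0 0.148; -17 9.5 2 0 0 0.148; -15.5 12 2 0 0 0.148; -13.5 14.5 2 0 0 0.148; -11.5 16 2 0 0 0.148; -9 17.5 2 0 0 0.148; -6 19 2 0 0 0.148; -3.5 19.5 2 0 0 0.148; -0.5 20 2 0 0 0.148; 2.5 19.5 2 0 0 0.148; 5.5 19 2 0 0 0.148; 8 18 2 0 0 0.12; 0 0 0 0 0 0; 0 0 0 0 0 0", "grip": 1}}

```text
time_s: 22.0
ee_pos: [0.6453, -0.1089, 0.2427]
eef_rot: [3.135, 0.042, -0.233]
force: [0.5, -0.3, 0.3]
grip_width: 0.0941
```

```bash
python3 bd.py 13;python3 bar.py w13.pkl .6 .75 -.25 0.02 .008 .03; python3 bar.py w13.pkl .6 .75 -.25 0.02 .016 .03
```

```text
22.0 [ 0.6453 -0.1089  0.2427] [ 3.1349  0.0421 -0.2326] F [ 0.5 -0.3  0.3] w 0.0941 q [-0.22  0.6   1.23 -0.01  1.35  0.01]
pts 8367 z 0.0242 rect [ 674.6 -118.8] [150.   50.1] 74.16 box px [ 326  119   65  158 8367]
pts 8353 z 0.0242 rect [ 674.6 -118.8] [150.1  50.1] 74.17 box px [ 326  119   65  158 8353]
```

View pics/w13.png

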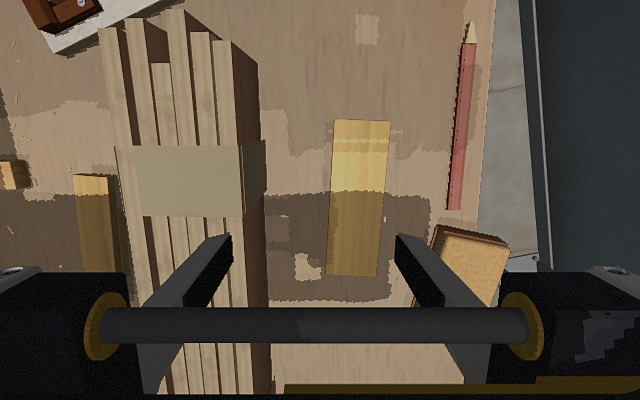

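```bash
python3 - <<'E'
from h import *
c=pickle.load(open("w13.pkl","rb"))
for u,v in[(430,240),(436,226),(509,243)]:
    print(ray(c,u,v,.034).round(3))
w=pts(c);print(w[245,445])
E
python3 plan.py .6746 -.1188 .115 -.2765 4
```

```text
[ 0.733 -0.166  0.034]
[ 0.741 -0.154  0.034]
[ 0.803 -0.185  0.034]
[ 0.74622266 -0.17451546  0.03352517]
22.05 [ 0.6452 -0.1089  0.2427] [ 3.1349  0.0422 -0.2328] F [-0.2  0.1 -0.6] w 0.094 q [-0.22  0.6   1.23 -0.01  1.35  0.01]
4 9.1 0.5 31.6 0.002 0.011 0.011; 8.7 0.5 31.7 0.002 0.011 0.011; 8.4 0.4 31.8 0.002 0.011 0.011; 8.1 0.4 31.8 0.002 0.011 0.011
```

Call:
{"fn": "move_arm", "kwargs": {"rows": "15 0.5 15 0.002 0.015 0.015; 15 0.5 25 0.002 0.015 0.015; 2 0.5 42 0.002 0.012 0.012; 1 0 40 0 0 0; 0 0 0 0 0 0; 0 0 0 0 0 0", "grip": 0.5}}

```text
time_s: 22.8
ee_pos: [0.6765, -0.1139, 0.1195]
eef_rot: [3.141, -0.005, -0.262]
force: [-0.0, -0.6, 0.4]
grip_width: 0.0701
```

```bash
python3 plan.py .6746 -.1188 .106 -.2765 1
```

```text
22.8 [ 0.6765 -0.1139  0.1195] [ 3.1408 -0.005  -0.262 ] F [-0.  -0.6  0.4] w 0.0701 q [-0.22  0.78  1.24 -0.    1.12  0.04]
1 -0.6 5.2 13.5 0.001 -0.005 0.015
```

Call:
{"fn": "move_arm", "kwargs": {"rows": "-0.5 5 13 0.001 -0.005 0.015; 0 0 0 0 0 0"}}

```text
time_s: 23.05
ee_pos: [0.6753, -0.1189, 0.1086]
eef_rot: [-3.141, -0.003, -0.277]
force: [0.4, -0.4, 0.4]
grip_width: 0.0704
```

Call:
{"fn": "move_arm", "kwargs": {"rows": "0 0 0 0 0 0; 0 0 0 0 0 0; 0 0 0 0 0 0; 0 0 0 0 0 0; 0 0 0 0 0 0; 0 0 0 0 0 0", "grip": -1}}

```text
time_s: 23.8
ee_pos: [0.6757, -0.1191, 0.1099]
eef_rot: [-3.141, -0.005, -0.277]
force: [-0.3, -0.3, -0.6]
grip_width: 0.0496
```

Call:
{"fn": "move_arm", "kwargs": {"rows": "0 0 -15 0 0 0; 0 0 -40 0 0 0; 0 0 -45 0 0 0; 0 0 -45 0 0 0; 0 0 -40 0 0 0; 0 0 0 0 0 0"}}

```text
time_s: 24.55
ee_pos: [0.6742, -0.1188, 0.3068]
eef_rot: [-3.141, -0.009, -0.277]
force: [0.1, 0.1, -0.3]
grip_width: 0.0497
```

```bash
python3 - <<'E'
from held import *
M=np.array([[np.cos(TH),-np.sin(TH)],[np.sin(TH),np.cos(TH)]]);t=O+M@[-.080,0];print(t,O+M@[.088,0])
st();plan([t[0],t[1],.25],TH,7)
E
```

```text
[0.47361031 0.18516585] [0.63969866 0.21043756]
24.55 [ 0.6742 -0.1188  0.3068] [-3.1408 -0.0088 -0.2772] F [ 0.1  0.1 -0.3] w 0.0497 q [-0.23  0.61  1.07  0.    1.45  0.05]
7 -39.5 -33.9 7.8 0.000 -0.001 -0.061; -37.4 -36.3 7.8 0.000 -0.001 -0.061; -35.1 -38.5 7.9 0.000 -0.001 -0.061; -32.6 -40.5 7.9 0.000 -0.001 -0.061; -30.1 -42.5 8.0 0.000 -0.001 -0.061; -27.4 -44.2 8.0 0.000 -0.001 -0.061; -24.7 -45.8 8.1 0.000 -0.001 -0.061
```

Call:
{"fn": "move_arm", "kwargs": {"rows": "-39.5 -34 7 0 0 -0.061; -37.5 -36.5 7 0 0 -0.061; -35 -38.5 7 0 0 -0.061; -32.5 -40.5 7 0 0 -0.061; -30 -42.5 7 0 0 -0.061; -27.5 -44 7 0 0 -0.061; -24.5 -46 7 0 0 -0.05; 0 0 0 0 0 0; 0 0 0 0 0 0"}}

```text
time_s: 25.68
ee_pos: [0.4632, 0.1922, 0.251]
eef_rot: [3.139, -0.003, 0.152]
force: [0.4, -0.3, -0.8]
grip_width: 0.05
```

```bash
python3 - <<'E'
from held import *
st();c=grab("wrist");cv2.imwrite("pics/w14.png",c['color']);pickle.dump(c,open("w14.pkl","wb"))
p,k=held(c)
k=(p[...,2]<.115)&(p[...,2]>.076)&(c['z_map']>0)&(abs(p[...,0])<.04)&(p[...,1]<-.02)
q=p[k];print('ymin',q[:,1].min(),'z',np.median(q[:,2]))
for a in(-.07,-.05,-.03):
    x=p[k&(abs(p[...,1]-a)<.003)][:,0];print(a,x.min().round(4),x.max().round(4))
plan([.4736,.1852,.165],TH,3)
E
```

```text
25.68 [0.4632 0.1922 0.251 ] [ 3.1387 -0.0034  0.1515] F [ 0.4 -0.3 -0.8] w 0.05 q [ 0.32  0.24  1.72 -0.    1.18  0.17]
ymin -0.07453128079033496 z 0.08571904602525444
-0.07 -0.0245 0.025
-0.05 -0.0247 0.0253
-0.03 -0.0248 0.0252
3 3.0 2.7 28.7 0.001 -0.001 0.000; 3.0 2.7 28.6 0.001 -0.001 0.000; 3.0 2.7 28.6 0.001 -0.001 0.000
```

View pics/w14.png

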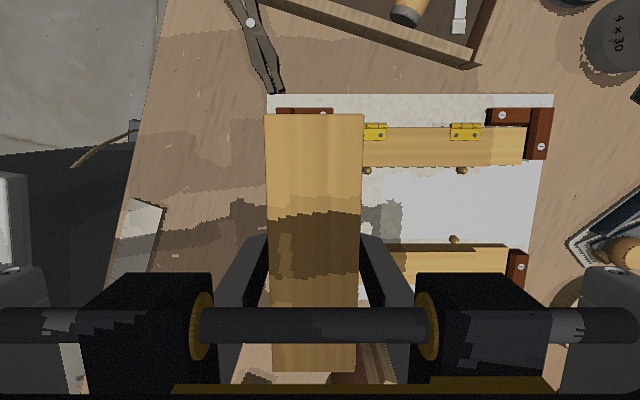

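```bash
python3 - <<'E'
from frame import *
c=pickle.load(open("w12.pkl","rb"));bx,by,zz=frame(c)
for sg in(1,-1):
    k=(abs(by*sg-.055)<.006)&(zz<.05);hi=k&(zz>.034)&(zz<.042);lo=k&(zz<.03)&(zz>.022)
    print(sg,'raised',bx[hi].min().round(4),bx[hi].max().round(4),'near end',bx[lo&(bx<0)].min().round(4),bx[lo&(bx<0)].max().round(4))
E
```

```text
1 raised -0.121 0.0667 near end -0.1076 -0.0526
-1 raised -0.121 0.2131 near end -0.1075 -0.0525
```

Call:
{"fn": "move_arm", "kwargs": {"rows": "3 2.5 28.5 0.001 -0.001 0; 3 2.5 28.5 0.001 -0.001 0; 3 2.5 27 0 0 0; 0 0 0 0 0 0; 0 0 0 0 0 0"}}

```text
time_s: 26.35
ee_pos: [0.4771, 0.1814, 0.1662]
eef_rot: [3.141, -0.004, 0.142]
force: [-0.3, 0.3, -0.6]
grip_width: 0.05
```

```bash
python3 plan.py .4738 .1852 .148 .151 1
```

```text
26.35 [0.4771 0.1814 0.1662] [ 3.1409 -0.0037  0.1425] F [-0.3  0.3 -0.6] w 0.05 q [ 0.29  0.37  1.77 -0.    1.    0.15]
1 -2.8 -4.2 18.2 0.001 -0.004 -0.009
```

Call:
{"fn": "move_arm", "kwargs": {"rows": "-3 -4 17.5 0.001 -0.004 -0.009; 0 0 0 0 0 0; 0 0 0 0 0 0"}}

```text
time_s: 26.72
ee_pos: [0.4739, 0.1853, 0.1493]
eef_rot: [-3.141, -0.002, 0.152]
force: [0.1, 0.1, -1.0]
grip_width: 0.0498
```

```bash
python3 plan.py .4738 .1852 .136 .151 1; python3 - <<'E'
from h import *
c=grab("wrist");cv2.imwrite("pics/w15.png",c['color'])
E
```

```text
26.73 [0.4739 0.1853 0.1493] [-3.1408e+00 -2.0000e-03  1.5190e-01] F [ 0.1  0.1 -1. ] w 0.0498 q [0.3  0.4  1.78 0.   0.96 0.15]
1 -0.1 0.1 13.3 -0.001 -0.002 0.001
```

View pics/w15.png

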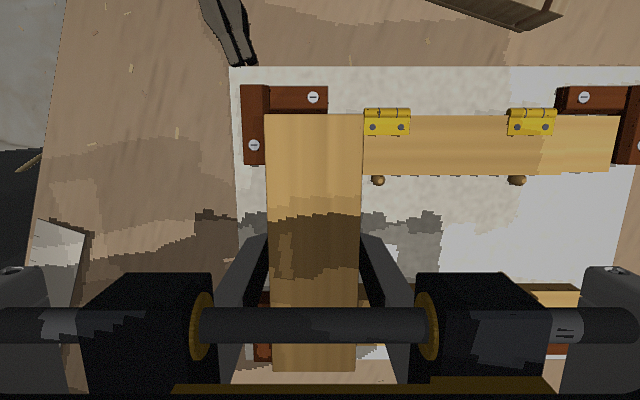

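Call:
{"fn": "move_arm", "kwargs": {"rows": "0 0 7 0 -0.002 0.001; 0 0 7 0 0 0; 0 0 0 0 0 0"}}

```text
time_s: 27.15
ee_pos: [0.4739, 0.1853, 0.1344]
eef_rot: [-3.141, -0.0, 0.151]
force: [0.1, -0.1, -1.1]
grip_width: 0.0498
```

```bash
python3 plan.py .4738 .1852 .125 .151 1
```

```text
27.15 [0.4739 0.1853 0.1344] [-3.1408 -0.      0.1509] F [ 0.1 -0.1 -1.1] w 0.0498 q [0.3  0.42 1.79 0.   0.93 0.15]
1 -0.1 0.1 9.4 -0.001 -0.000 -0.000
```

Call:
{"fn": "move_arm", "kwargs": {"rows": "0 0 5 0 0 0; 0 0 3 0 0 0; 0 0 1 0 0 0; 0 0 0 0 0 0"}}

```text
time_s: 27.65
ee_pos: [0.474, 0.1853, 0.125]
eef_rot: [-3.141, -0.0, 0.151]
force: [-1.1, 0.1, 0.0]
grip_width: 0.0495
```

Call:
{"fn": "move_arm", "kwargs": {"rows": "0 0 0 0 0 0; 0 0 0 0 0 0; 0 0 0 0 0 0", "grip": 0.4}}

```text
time_s: 28.02
ee_pos: [0.4741, 0.1854, 0.1252]
eef_rot: [-3.141, -0.001, 0.151]
force: [0.0, 0.8, -0.1]
grip_width: 0.0656
```

Call:
{"fn": "move_arm", "kwargs": {"rows": "0 0 -30 0 0 0; 0 0 -50 0 0 0; 0 0 -50 0 0 0; 0 0 -40 0 0 0; 0 0 0 0 0 0"}}

```text
time_s: 28.65
ee_pos: [0.4737, 0.1851, 0.3003]
eef_rot: [-3.141, -0.0, 0.151]
force: [0.1, 0.6, -0.7]
grip_width: 0.0657
```

```bash
python3 frame.py 16 | head -1; python3 - <<'E'
from frame import *
c=pickle.load(open("w16.pkl","rb"));bx,by,zz=frame(c)
for a in(-.07,-.05,-.03,-.01,.01,.03,.05,.07):
    k=(abs(by-a)<.005)&(bx<-.05)&(bx>-.105)&(zz>.034)&(zz<.06)
    if k.sum()>10:print(a,k.sum(),bx[k].min().round(4),bx[k].max().round(4),np.median(zz[k]).round(4))
k=(abs(bx+.08)<.01)&(zz>.036)&(zz<.06);print(by[k].min(),by[k].max())
plan([.34,-.09,.25],-.2,8)
E
```

```text
28.65 [0.4737 0.1851 0.3003] [-3.1408 -0.      0.1508] F [ 0.1  0.6 -0.7] w 0.0657 q [0.3  0.21 1.64 0.   1.29 0.15]
-0.07 376 -0.1038 -0.05 0.0392
-0.05 410 -0.1034 -0.0503 0.0391
-0.03 410 -0.1042 -0.0551 0.0392
-0.01 435 -0.1039 -0.0544 0.0391
0.01 423 -0.1035 -0.0547 0.0391
0.03 439 -0.1043 -0.055 0.0392
0.05 513 -0.1039 -0.0502 0.0391
0.07 514 -0.1035 -0.0507 0.039
-0.24388854132170526 0.1773875937126372
8 -21.6 31.5 6.1 0.000 0.000 0.044; -20.2 32.4 6.1 0.000 0.000 0.044; -18.8 33.2 6.1 0.000 0.000 0.044; -17.3 34.0 6.1 0.000 0.000 0.044; -15.8 34.8 6.1 0.000 0.000 0.044; -14.3 35.4 6.1 0.000 0.000 0.044; -12.7 36.0 6.1 0.000 0.000 0.044; -11.1 36.5 6.1 0.000 0.000 0.044
```

View pics/w16.png

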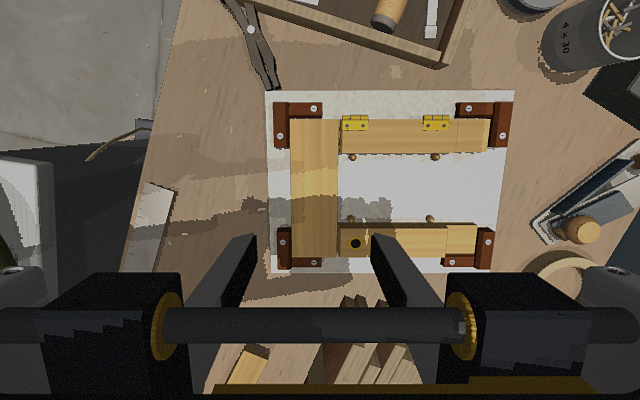

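```bash
python3 plan.py .40 -.09 .25 -.25 7
```

```text
28.7 [0.4733 0.1849 0.2984] [-3.1412e+00  2.9000e-03  1.5080e-01] F [-0.8  0.3 -1.3] w 0.0656 q [0.3  0.21 1.64 0.   1.29 0.15]
7 -16.2 37.3 7.0 0.000 0.000 0.057; -14.1 38.1 6.9 0.000 0.000 0.057; -11.9 38.9 6.9 0.000 0.000 0.057; -9.6 39.5 6.9 0.000 0.000 0.057; -7.4 40.0 6.9 0.000 0.000 0.057; -5.1 40.3 6.9 0.000 0.000 0.057; -2.7 40.6 6.9 0.000 0.000 0.057
```

Call:
{"fn": "move_arm", "kwargs": {"rows": "-16 37.5 7 0 0 0.057; -14 38 7 0 0 0.057; -12 39 7 0 0 0.057; -9.5 39.5 7 0 0 0.057; -7.5 40 7 0 0 0.057; -5 40.5 6 0 0 0.057; -2.5 40.5 6 0 0 0.05; 0 0 0 0 0 0; 0 0 0 0 0 0"}}

```text
time_s: 29.82
ee_pos: [0.3928, -0.0973, 0.2387]
eef_rot: [3.138, 0.021, -0.253]
force: [0.1, 0.3, -1.2]
grip_width: 0.0658
```

```bash
python3 bd.py 17;python3 bar.py w17.pkl .35 .475 -.21 0.0 .016 .03
```

```text
29.82 [ 0.3928 -0.0973  0.2387] [ 3.1384  0.0209 -0.2529] F [ 0.1  0.3 -1.2] w 0.0658 q [-0.33  0.05  1.97 -0.01  1.14 -0.08]
pts 5713 z 0.0241 rect [ 411.5 -109.2] [150.   34.2] 72.66 box px [ 319  125   47  157 5713]
```

View pics/w17.png

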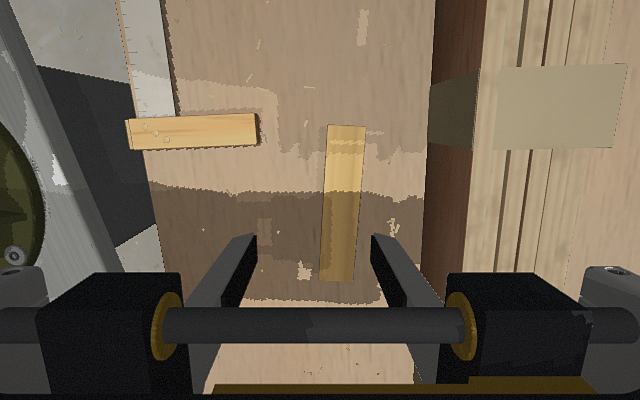

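```bash
python3 plan.py .4115 -.1092 .117 -.3026 4
```

```text
29.88 [ 0.3928 -0.0971  0.2388] [ 3.1384  0.0209 -0.2524] F [-0.6 -0.1  0.5] w 0.0659 q [-0.33  0.05  1.97 -0.01  1.14 -0.08]
4 5.9 1.7 30.3 0.001 0.005 0.013; 5.8 1.6 30.4 0.001 0.005 0.013; 5.6 1.6 30.4 0.001 0.005 0.013; 5.5 1.5 30.4 0.001 0.005 0.013
```

Call:
{"fn": "move_arm", "kwargs": {"rows": "10 2 20 0.001 0.005 0.013; 9 2 30 0.001 0.005 0.013; 3 2 35 0.001 0.005 0.013; 1 1 35 0.001 0.005 0.011; 0 0 0 0 0 0; 0 0 0 0 0 0"}}

```text
time_s: 30.62
ee_pos: [0.4145, -0.105, 0.1161]
eef_rot: [-3.141, -0.001, -0.293]
force: [-0.8, -0.2, 0.4]
grip_width: 0.0653
```

```bash
python3 plan.py .4115 -.1092 .106 -.3026 1
```

```text
30.62 [ 0.4145 -0.105   0.1161] [-3.1409e+00 -1.5000e-03 -2.9330e-01] F [-0.8 -0.2  0.4] w 0.0653 q [-0.33  0.31  2.02  0.    0.82 -0.04]
1 -1.6 4.8 10.1 -0.001 -0.001 0.009
```

Call:
{"fn": "move_arm", "kwargs": {"rows": "-1.5 5 9.5 -0.001 -0.001 0.009; 0 0 0 0 0 0"}}

```text
time_s: 30.88
ee_pos: [0.4122, -0.1095, 0.1078]
eef_rot: [3.141, -0.003, -0.302]
force: [-0.2, -0.8, -0.1]
grip_width: 0.0659
```

Call:
{"fn": "move_arm", "kwargs": {"rows": "0 0 0 0 0 0; 0 0 0 0 0 0; 0 0 0 0 0 0; 0 0 0 0 0 0; 0 0 0 0 0 0; 0 0 0 0 0 0", "grip": -1}}

```text
time_s: 31.62
ee_pos: [0.4125, -0.1098, 0.1087]
eef_rot: [3.141, -0.005, -0.302]
force: [-1.1, -1.1, -0.6]
grip_width: 0.0334
```

Call:
{"fn": "move_arm", "kwargs": {"rows": "0 0 -15 0 0 0; 0 0 -40 0 0 0; 0 0 -45 0 0 0; 0 0 -45 0 0 0; 0 0 -30 0 0 0; 0 0 0 0 0 0"}}

```text
time_s: 32.38
ee_pos: [0.4106, -0.109, 0.2939]
eef_rot: [3.141, -0.007, -0.302]
force: [-0.2, -1.4, -1.0]
grip_width: 0.0336
```

```bash
python3 plan.py .64 .2104 .27 .151 8
```

```text
32.38 [ 0.4106 -0.109   0.2939] [ 3.141 -0.007 -0.302] F [-0.2 -1.4 -1. ] w 0.0336 q [-0.35  0.02  1.86 -0.    1.25 -0.04]
8 15.5 -46.6 3.1 0.000 -0.001 -0.057; 18.1 -45.7 3.1 0.000 -0.001 -0.057; 20.7 -44.6 3.1 0.000 -0.001 -0.057; 23.1 -43.4 3.1 0.000 -0.001 -0.057; 25.6 -42.0 3.0 0.000 -0.001 -0.057; 27.9 -40.5 3.0 0.000 -0.001 -0.057; 30.2 -38.8 3.0 0.000 -0.001 -0.057; 32.3 -37.0 3.0 0.000 -0.001 -0.057
```

Call:
{"fn": "move_arm", "kwargs": {"rows": "15.5 -46.5 3 0 0 -0.057; 18 -45.5 3 0 0 -0.057; 20.5 -44.5 3 0 0 -0.057; 23 -43.5 3 0 0 -0.057; 25.5 -42 3 0 0 -0.057; 28 -40.5 3 0 0 -0.057; 30 -39 3 0 0 -0.057; 31 -36 3 0 0 -0.05; 0 0 0 0 0 0; 0 0 0 0 0 0"}}

```text
time_s: 33.62
ee_pos: [0.6392, 0.2203, 0.2573]
eef_rot: [3.137, 0.009, 0.159]
force: [-0.4, 0.1, -0.4]
grip_width: 0.0337
```

```bash
python3 - <<'E'
from frame import *
st();c=grab("wrist");cv2.imwrite("pics/w18.png",c['color']);pickle.dump(c,open("w18.pkl","wb"))
p,k=held(c)
k=(p[...,2]<.115)&(p[...,2]>.076)&(c['z_map']>0)&(abs(p[...,0])<.04)&(p[...,1]<-.02)
q=p[k];print('ymin',q[:,1].min(),'z',np.median(q[:,2]))
for a in(-.07,-.05,-.03):
    x=p[k&(abs(p[...,1]-a)<.003)][:,0];print(a,x.min().round(4),x.max().round(4))
bx,by,zz=frame(c)
k=(by>.035)&(by<.078)&(zz>.034)&(zz<.042)&(bx>0)&(bx<.09);print('far shoulder hinge',bx[k].max())
w=pts(c);k=(w[...,0]>.66)&(w[...,0]<.78)&(abs(w[...,1]-.22)<.07)&(w[...,2]<.16);print('max h far',np.nanmax(w[...,2][k]))
plan([.64,.2104,.165],TH,3)
E
```

```text
33.62 [0.6392 0.2203 0.2573] [3.1365 0.009  0.1589] F [-0.4  0.1 -0.4] w 0.0337 q [ 0.28  0.62  1.16 -0.    1.37  0.12]
ymin -0.0749712944790566 z 0.08464361736847825
-0.07 -0.0163 0.0169
-0.05 -0.0168 0.0169
-0.03 -0.0168 0.0173
far shoulder hinge 0.056541067946506526
max h far 0.05282304829296486
3 0.1 3.1 30.8 0.002 0.003 0.003; -0.0 3.2 30.8 0.002 0.003 0.003; -0.1 3.2 30.8 0.002 0.003 0.003
```

View pics/w18.png

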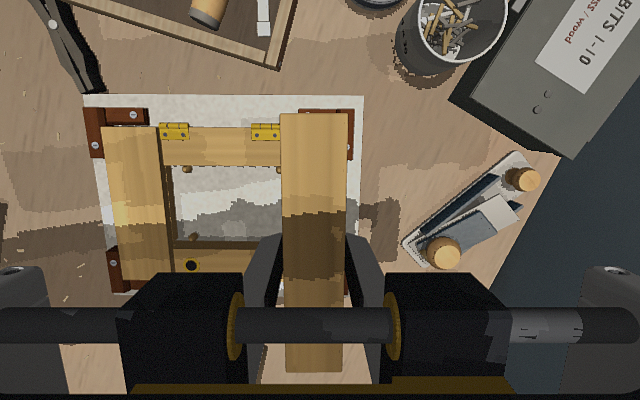

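Call:
{"fn": "move_arm", "kwargs": {"rows": "0 3 31 0.002 0.003 0.003; 0 3 31 0.002 0.003 0.003; 0 3 28 0.001 0.003 0.002; 0 0 0 0 0 0; 0 0 0 0 0 0"}}

```text
time_s: 34.3
ee_pos: [0.6393, 0.2063, 0.169]
eef_rot: [-3.141, -0.004, 0.145]
force: [-0.0, -0.6, -1.2]
grip_width: 0.0338
```

```bash
python3 plan.py .6395 .2104 .148 .151 1
```

```text
34.3 [0.6393 0.2063 0.169 ] [-3.1412 -0.0039  0.1446] F [-0.  -0.6 -1.2] w 0.0338 q [ 0.26  0.69  1.26 -0.    1.18  0.11]
1 0.7 -4.0 21.0 -0.000 -0.004 -0.006
```

Call:
{"fn": "move_arm", "kwargs": {"rows": "0.5 -4 20 0 -0.004 -0.006; 0 0 0 0 0 0; 0 0 0 0 0 0"}}

```text
time_s: 34.67
ee_pos: [0.6397, 0.2109, 0.15]
eef_rot: [-3.141, -0.003, 0.151]
force: [-0.5, -0.0, -0.9]
grip_width: 0.0336
```

```bash
python3 plan.py .6395 .2104 .136 .151 1; python3 - <<'E'
from h import *
c=grab("wrist");cv2.imwrite("pics/w19.png",c['color'])
E
```

```text
34.67 [0.6397 0.2109 0.15  ] [-3.1409e+00 -2.5000e-03  1.5100e-01] F [-0.5 -0.  -0.9] w 0.0336 q [0.26 0.72 1.27 0.   1.15 0.11]
1 -0.3 0.4 14.0 -0.001 -0.003 0.000
```

View pics/w19.png

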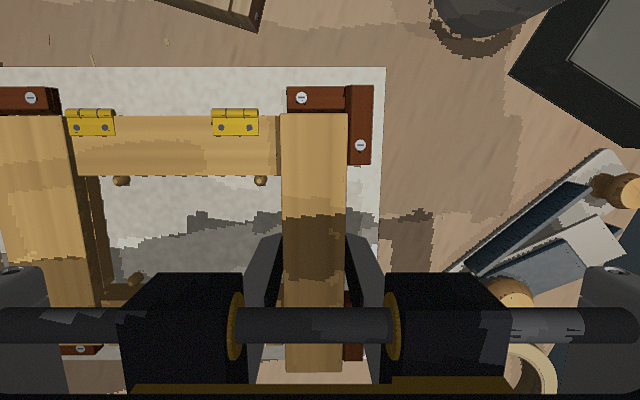

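Call:
{"fn": "move_arm", "kwargs": {"rows": "-0.3 0.4 7 0 -0.003 0; 0 0 7 0 0 0; 0 0 0 0 0 0"}}

```text
time_s: 35.1
ee_pos: [0.6393, 0.2104, 0.1349]
eef_rot: [-3.141, 0.001, 0.151]
force: [-0.5, 0.2, -0.7]
grip_width: 0.0337
```

Call:
{"fn": "move_arm", "kwargs": {"rows": "0 0 5 0 0 0; 0 0 4 0 0 0; 0 0 0 0 0 0"}}

```text
time_s: 35.48
ee_pos: [0.6393, 0.2104, 0.1252]
eef_rot: [-3.141, 0.001, 0.151]
force: [0.2, 0.0, -0.5]
grip_width: 0.034
```

Call:
{"fn": "move_arm", "kwargs": {"rows": "0 0 1.3 0 0 0; 0 0 0 0 0 0"}}

```text
time_s: 35.72
ee_pos: [0.6394, 0.2104, 0.1241]
eef_rot: [-3.141, 0.001, 0.151]
force: [-0.7, -0.1, -0.5]
grip_width: 0.0335
```

Call:
{"fn": "move_arm", "kwargs": {"rows": "0 0 0 0 0 0; 0 0 0 0 0 0; 0 0 0 0 0 0", "grip": 0.1}}

```text
time_s: 36.1
ee_pos: [0.6396, 0.2104, 0.1246]
eef_rot: [-3.141, -0.0, 0.151]
force: [-0.4, -0.4, -0.2]
grip_width: 0.0514
```

Call:
{"fn": "move_arm", "kwargs": {"rows": "0 0 -30 0 0 0; 0 0 -50 0 0 0; -20 0 -50 0 0 0; -30 0 -50 0 0 0; -40 0 0 0 0 0; -20 0 0 0 0 0; 0 0 0 0 0 0; 0 0 0 0 0 0"}}

```text
time_s: 37.1
ee_pos: [0.5283, 0.1932, 0.311]
eef_rot: [-3.14, -0.002, 0.151]
force: [0.6, 0.8, -0.9]
grip_width: 0.0516
```

```bash
python3 - <<'E'
from frame import *
st();c=grab("wrist");cv2.imwrite("pics/w20.png",c['color']);pickle.dump(c,open("w20.pkl","wb"));bx,by,zz=frame(c)
for nm,x0,x1 in(("bottom",-.105,-.053),("top",.070,.106)):
    for a in(-.07,-.05,-.03,-.01,.01,.03,.05,.07):
        k=(abs(by-a)<.005)&(bx>x0)&(bx<x1)&(zz>.034)&(zz<.06)
        if k.sum()>10:print(nm,a,k.sum(),bx[k].min().round(4),bx[k].max().round(4),np.percentile(zz[k],[10,50,90]).round(4))
for sg in(1,-1):
    for a in(-.045,-.02,0,.02,.06):
        k=(abs(bx-a)<.004)&(abs(by*sg-.055)<.008)&(zz<.06)
        if k.sum()>10:print('stile',sg,a,np.median(zz[k]).round(4))
s=grab("side");cv2.imwrite("pics/side20.png",s['color'][150:370,180:500].repeat(2,0).repeat(2,1))
E
```

```text
37.1 [0.5283 0.1932 0.311 ] [-3.1405e+00 -1.7000e-03  1.5070e-01] F [ 0.6  0.8 -0.9] w 0.0516 q [0.29 0.32 1.47 0.   1.34 0.13]
bottom -0.07 150 -0.0751 -0.0544 [0.0381 0.0389 0.04  ]
bottom -0.05 311 -0.1041 -0.0543 [0.0382 0.0393 0.0401]
bottom -0.03 382 -0.1043 -0.0547 [0.0382 0.0392 0.0402]
bottom -0.01 410 -0.1043 -0.0542 [0.038  0.0391 0.0401]
bottom 0.01 416 -0.1045 -0.0544 [0.0382 0.0391 0.0401]
bottom 0.03 419 -0.1044 -0.0544 [0.0381 0.0392 0.0401]
bottom 0.05 433 -0.1044 -0.0542 [0.0381 0.0391 0.04  ]
bottom 0.07 476 -0.1043 -0.0546 [0.0381 0.039  0.04  ]
top -0.07 228 0.0706 0.1044 [0.0383 0.0391 0.04  ]
top -0.05 248 0.0704 0.1047 [0.038 0.039 0.04 ]
top -0.03 253 0.0706 0.1049 [0.0378 0.039  0.0401]
top -0.01 280 0.0707 0.1048 [0.0381 0.0391 0.04  ]
top 0.01 288 0.0705 0.1048 [0.038  0.0391 0.04  ]
top 0.03 299 0.0706 0.1046 [0.0381 0.0391 0.0403]
top 0.05 311 0.0705 0.1048 [0.038  0.039  0.0399]
top 0.07 336 0.0705 0.1049 [0.0379 0.0391 0.0401]
stile 1 -0.045 0.0391
stile 1 -0.02 0.0392
stile 1 0 0.0391
stile 1 0.02 0.0391
stile 1 0.06 0.039
stile -1 -0.045 0.0392
stile -1 -0.02 0.0392
stile -1 0 0.0392
stile -1 0.02 0.0392
stile -1 0.06 0.0391
```

View pics/w20.png

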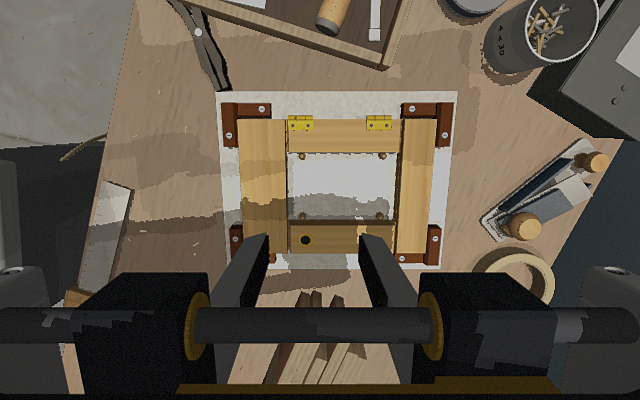

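View pics/side20.png

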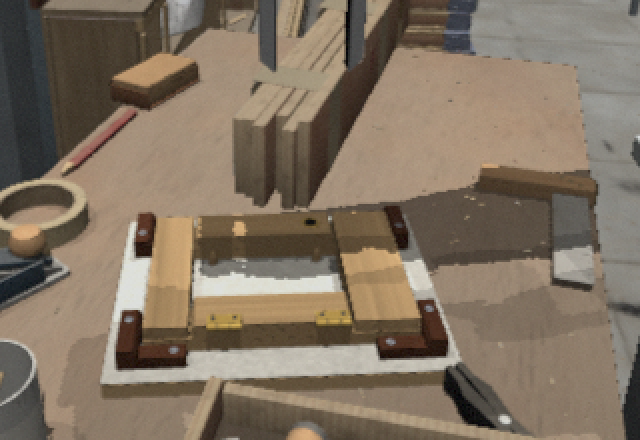

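```bash
python3 -c "
from station import ctrl;print(ctrl.hand_in())"
```

```text
the job is handed in; nothing more can be done
None
```

The door frame is dry-fitted on the board and handed in. I laid the hinge stile (hinges outward), then the closing stile, then dropped in the bottom rail and the top rail, each set down and released in that order.

- **Fit:** In the last wrist-camera depth check, both stiles and both rails read 39.0–39.3 mm at the top everywhere measured. Fully home is 39 mm. All four parts lie inside the corner blocks, with the rails centred at about x = -79.4 mm and +87.7 mm in the board's frame (nominal -80 and +88).
- **Forces and time:** No force reading between moves went above about 5 N. The arm was clear of everything at 37 s of the 99 s allowed.
- **Bystanders:** I never touched the tape roll or the sanding block. Both look unmoved in the last side picture, though I did not measure them again.
- **Disagreement:** The side camera placed the board about 2–3 mm off from the wrist camera. I used the wrist camera, which agreed with itself to about 0.5 mm at different heights, and the final fit was consistent with it.

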